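# Find the gate lock that rattles, fit a sound one

### The arm

A 7-joint arm with a two-finger parallel gripper is mounted at the origin on a cart in front of the work surface, level with it; the furniture and walls round the work are solid. World frame = base frame: x ahead of the robot, y to its left, z up, the work surface at z = 0. Lengths are in mm, angles in rad, forces in N, time in s.
With the tool pointing down it reaches from about 425 to 1025 mm from the base axis. Payload 9.4 kg.
Tool frame: the origin (TCP) lies between the finger pads; the fingertips stand ctrl.nose_length ahead of it and the grasp point (between the pads) lies 8 mm behind it (ctrl.nose_length is the distance from the TCP to the fingertips, in mm); z points along the fingers, y is the line along which they close (so a half turn about z gives the same grasp; the last joint's range is limited). The gripper opens to 93 mm and grips with 3 to 60 N. Pads are 15 mm wide; open, the fingers measure 128 mm over their backs; the gripper's body (75 mm by 188 mm) begins 65 mm behind the grasp point.
Start: joints at [-1.348, 0.599, -0.003, 1.599, 0.002, 0.943, -0.08], TCP at [214.118, 692.66, 229.618] pointing down, gripper open.
Joint ranges: [-2.57, 2.57], [-0.35, 1.97], [-1.29, 1.29], [0.11, 2.56], [-1.05, 4.19], [0.11, 1.86], [-2.63, 2.63]. Speed limits (rad/s): [2.22, 2.22, 3.01, 3.01, 3.14, 3.14, 3.14].

### API

Orientations are given as a unit quaternion [x, y, z, w].
In Python, from plant import readout, viewer, ctrl gives the robot as it stands. The module is installed in compiled form; this text tells all that it offers.
- The arm moves only by the tool servo_tool, never from a script. Its argument "deltas" is a list of rows, each a list of 3 entries, a list of its own where there are three numbers: the shift along the tool's x, y, z in cm, then the turn, a rotation vector about the tool's x, y, z in degrees, then the closure, from 0 (fully open) to 1 (shut). A call has 1 to 20 rows; each row shifts and turns the commanded pose from where the row before left it, along the tool's axes as they then stand; what a row does not reach is not made up. A row lasts 1/12 s, in which the tool goes at most 41.7 mm and 7.16 degrees, less where a joint would pass 70% of its speed; a pose out of reach is approached as far as the arm can. A call with a gripper value outside its range is refused whole. The fingers move at their own pace and stop on an object; "force" is the grip in N (left out, the last holds). Time passes only in rows, so rows that do not move let the fingers close. It gives the time, the measured TCP pose, the force, the opening and the grip force at its end, in the units of the state.
- readout.sense(): the state, without advancing time (a new reading comes with each control period).
- viewer.grab_frame(name): name is "scene" or "side" or "wrist"; returns a dict with "img" (420x560x3 uint8, red, green, blue), "intrinsics" (3x3 intrinsics, pixels), "k1" (the pictures are not rectified: a ray, as slopes to the right and down, at radius r is drawn at 1 + k1 r^2 times it, then the intrinsics apply), "eye" and "attitude" of the camera in the world; the wrist camera has in their place "T_tool_cam" (4x4, takes a point from camera to tool coordinates, whose origin is the TCP and whose axes are the flange's). Camera axes: x right, y up, looking along -z (the intrinsics and any distortion apply to the point x, -y, -z); pixel columns grow to the right and rows downward; lengths in mm; the calibration is good to about 2 mm. A picture is of the moment at which its call begins: read the wrist's pose just before it. There is no depth.
- ctrl.job_done(): hands the job in; it is judged then, once.
The state is a dict: "t": time; "joint_positions": joint angles; "joint_vel": joint speeds; "joint_torque": joint torques, N m; "eef_pos": TCP position; "eef_rot": TCP orientation; "ft_force": force on the tool from outside, world axes, zero at the start; "moment": the same for the moment, N m; "opening": finger opening in mm; "gripper_force": force on a finger pad.
Only numpy, scipy, OpenCV 4.12 (cv2) and the standard library are available. Lean on these libraries where they do the work, as an engineer would, in place of code of your own. Each camera call takes 0.05 s, during which the arm holds its last target. There are 200 camera calls.

### The job

One of the three lock cases on the desk has a broken-off piece loose inside: shake or rock them gently in the air, one after the other, until you have felt the piece slide (even if only one case is left), and set that case down in the grey bin for repair. Push one of the sound cases fully home into the mortise of the wooden test block, past its spring catch but without forcing it, so that its brass plate lies flat on the wood, and leave the other sound case standing on the desk.

Things in the scene. Friction and masses are not known exactly. Their poses are not given: they have to be found in the camera images.
- case_a: one of three like lock cases: dark steel box 84 (x) x 30 (y) x 62 (z) mm on its back edge, 200 to 600 g, a brass plate on top (114 x 34 mm, z 62 to 66), a steel bolt standing up from its middle (34 along x, 16 along y, z 66 to 90), its grip. Origin: centre of the underside; z up, x along its length; a half turn about z makes no difference, both ends have a catch notch
- case_b: second lock case, just like case_a. One of the three (any, not told by look or weight) holds a loose steel piece of 90 g on the floor of its hollow: it slides along x, 25 mm either side of the middle, when the case is tilted 20 degrees or more about its y axis or shaken along x; level and still it stays where it slid to. In the sound ones nothing moves and the weight is central
- case_c: third lock case, just like case_a and case_b in size, look and frame
- test_block: fixed wooden block 154 (x) x 64 (y) x 75 (z) mm, its x roughly along world +y; origin: centre of its underside. The mortise in its top, 86.5 x 32.5 mm, 65 deep, takes a case either way round, x axes parallel, 1.25 mm play each side. A sprung ball in its +x end wall, 30 mm down, stands 3 mm in: from half depth 4 to 12 N push it aside, until it snaps into the notch. A case just let go stays proud
- mortise (a point): centre of the mortise's mouth, level with the top of the wooden block (75 mm above the desk), whose edges are chamfered 3 mm; x along the mortise, z up. Home means that the underside of the brass plate lies on the wood: the case's origin is then 62 mm below this point
- repair_bin: grey open-topped stacking bin, 169 (x) x 120 (y) x 62 (z) mm, walls and floor 2 mm, front (-x) lip only 28 mm high; loose, 0.5 kg. Origin: centre of its underside
- padlock_brass: bystander, not to be disturbed: brass padlock lying flat, 63x42x15 mm; origin at the centre of its underside
- cylinder_c: bystander, not to be disturbed: grey lock cylinder lying on its side, 38x68x17 mm; origin at the centre of its underside
- oil_bottle: bystander, not to be disturbed: yellow oil bottle with a red tip, 40 mm wide, 123 mm high; origin at the centre of its underside
- car_key: bystander, not to be disturbed: black car key, 52x27x6 mm; origin at the centre of its underside

How it is judged:
By the outcome, as a careful person would: the job done as asked, in the order asked, and still so for the second after the job is handed in, with the robot touching nothing.
It also fails if it takes over 72 s, if anything falls off the work surface, if the arm or the gripper's body presses on something with over 40 N, if the wrist force passes 120 N, or if a joint passes its speed limit or range.

## Working session

There is one attempt and no reset: what is moved stays moved. The work goes in short steps, Python scripts to look and compute and a tool call to move; the robot and the scene stay as the last step left them, time stands still between calls to the robot, and variables do not carry over. Pictures are saved under pics/ and viewed, at most 10 in all, crops included, and the job is handed in when it is done.

Besides the shell and the picture viewer there is one more tool, called after ">>>" as name([rows], argument=value, ...), one row to a line, values as JSON. servo_tool: Moves the arm, as the interface text tells. Its arguments: {"type":"object","properties":{"deltas":{"type":"array"},"force":{"type":"number"}},"required":["deltas"]}

```bash
mkdir -p pics
cat > h.py <<'E'
import numpy as np, cv2, json
from scipy.spatial.transform import Rotation as R
from plant import readout, viewer, ctrl
def grab(name, fn=None):
    s=readout.sense(); f=viewer.grab_frame(name)
    if fn: cv2.imwrite('pics/'+fn, f['img'][:,:,::-1])
    K=np.array(f['intrinsics']);
    if 'eye' in f:
        eye=np.array(f['eye']); a=np.array(f['attitude']); 
        Rm=R.from_quat(a).as_matrix() if a.size==4 else a.reshape(3,3)
    else:
        T=np.array(f['T_tool_cam']); Rt=R.from_quat(s['eef_rot']).as_matrix()
        Rm=Rt@T[:3,:3]; eye=np.array(s['eef_pos'])+Rt@T[:3,3]
    return f['img'],(K,f['k1'],eye,Rm)
def ray(px,c):
    K,k1,eye,Rm=c; d=((np.array(px,float)-[K[0,2],K[1,2]])/[K[0,0],K[1,1]])
    u=d.copy()
    for _ in range(30): u=d/(1+k1*(u@u))
    v=Rm@np.array([u[0],-u[1],-1]); return eye,v/np.linalg.norm(v)
def plane(px,c,z):
    e,v=ray(px,c); return e+v*(z-e[2])/v[2]
def proj(P,c):
    K,k1,eye,Rm=c; q=Rm.T@(np.array(P)-eye); u=np.array([q[0],-q[1]])/-q[2]
    u=u*(1+k1*(u@u)); return u*[K[0,0],K[1,1]]+[K[0,2],K[1,2]]
E
python3 - <<'E'
from h import *
s=readout.sense(); print({k:np.round(v,3).tolist() for k,v in s.items()}, ctrl.nose_length)
for n in ['scene','side','wrist']:
    im,c=grab(n,n+'0.png'); print(n,c[1],c[2].round(0),c[3].round(2).tolist(),c[0].round(0).tolist())
E
```

```text
{'t': 0.0, 'joint_positions': [-1.348, 0.6, -0.003, 1.6, 0.002, 0.943, -0.08], 'joint_vel': [0.0, 0.0, -0.001, 0.001, -0.001, 0.002, -0.001], 'joint_torque': [0.0, -76.508, 1.497, -25.237, -0.052, 0.017, 0.0], 'eef_pos': [213.956, 692.242, 228.777], 'eef_rot': [0.149, 0.989, -0.001, -0.0], 'ft_force': [-0.024, 0.192, 0.559], 'moment': [0.027, -0.0, -0.0], 'gripper_force': 0.0, 'opening': 92.944} 11.0
scene -0.0683499222019851 [ 197. -224.  735.] [[0.71, 0.52, -0.48], [-0.7, 0.52, -0.48], [-0.0, 0.68, 0.73]] [[466.0, 0.0, 276.0], [0.0, 466.0, 211.0], [0.0, 0.0, 1.0]]
side -0.0531789546092721 [523. 945. 482.] [[-0.99, 0.04, -0.11], [-0.12, -0.47, 0.87], [-0.02, 0.88, 0.47]] [[417.0, 0.0, 279.0], [0.0, 417.0, 207.0], [0.0, 0.0, 1.0]]
wrist -0.02518906770286373 [141. 716. 385.] [[0.3, -0.92, -0.26], [0.96, 0.28, 0.08], [-0.0, -0.27, 0.96]] [[336.0, 0.0, 277.0], [0.0, 336.0, 207.0], [0.0, 0.0, 1.0]]
```

View pics/scene0.png

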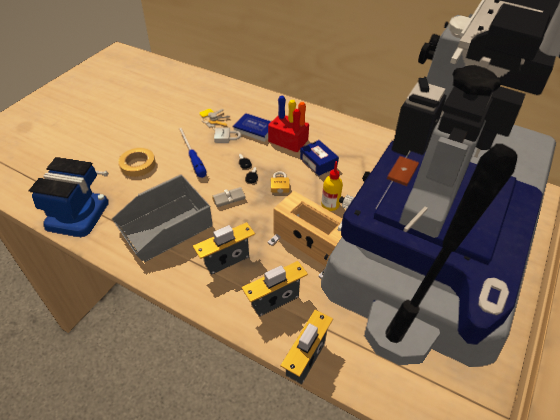

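View pics/side0.png

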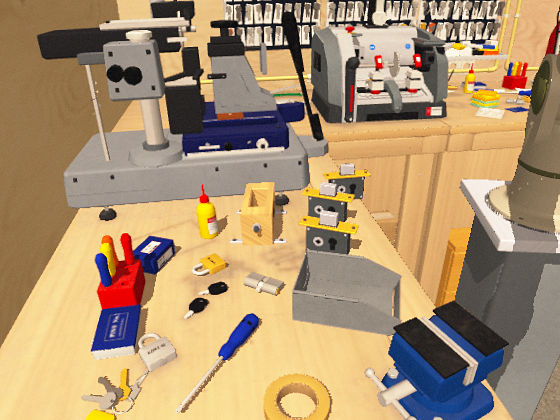

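The pictures show three cases (plates near (224,247), (275,287), (308,345) in the scene view), the block near (310,230), the bin near (162,217), the bottle near (332,188), and a large machine to the right of the block.

Run:
```python
from h import *
for n in ['scene','side']:
    im,c=grab(n); hsv=cv2.cvtColor(im,cv2.COLOR_RGB2HSV)
    m=cv2.inRange(hsv,(18,170,110),(32,255,255)); m=cv2.morphologyEx(m,cv2.MORPH_CLOSE,np.ones((3,3)))
    cs,_=cv2.findContours(m,cv2.RETR_EXTERNAL,cv2.CHAIN_APPROX_NONE)
    for k in cs:
        if cv2.contourArea(k)<150: continue
        W=np.array([plane(p[0],c,64.)[:2] for p in k],np.float32)
        (x,y),(w,h),a=cv2.minAreaRect(W); 
        if w<h: w,h,a=h,w,a+90
        print(n,k.mean(0).round(0),'c',round(x,1),round(y,1),'sz',round(w),round(h),'ang',round(a,1))
    if n=='scene':
        # blob table
        big=cv2.resize(im[150:290,100:380],None,fx=2.8,fy=2.8,interpolation=cv2.INTER_CUBIC); cv2.imwrite('pics/crop1.png',big[:,:,::-1])
    else:
        big=cv2.resize(im[155:345,180:430],None,fx=3,fy=3,interpolation=cv2.INTER_CUBIC); cv2.imwrite('pics/crop2.png',big[:,:,::-1])
```

```text
scene [[307. 342.]] c 474.7 -14.6 sz 113 34 ang 14.7
scene [[275. 282.]] c 519.0 103.3 sz 113 35 ang 165.0
scene [[223. 241.]] c 516.1 234.5 sz 114 35 ang 165.8
scene [[280. 184.]] c 694.7 265.5 sz 45 36 ang 45.6
scene [[332. 195.]] c 752.8 173.0 sz 99 39 ang 36.8
side [[100. 416.]] c 763.8 676.9 sz 33 13 ang 7.5
side [[297. 398.]] c 547.8 627.9 sz 75 61 ang 5.7
side [[124. 385.]] c 755.3 632.9 sz 48 12 ang 113.1
side [[212. 263.]] c 711.1 381.0 sz 51 37 ang 135.5
side [[109. 258.]] c 902.6 384.6 sz 111 20 ang 121.3
side [[457. 259.]] c 298.0 321.7 sz 226 35 ang 68.5
side [[329. 225.]] c 516.3 233.5 sz 114 38 ang 165.6
side [[206. 222.]] c 762.1 233.4 sz 150 39 ang 109.7
side [[328. 195.]] c 519.4 101.9 sz 113 39 ang 165.4
side [[346. 175.]] c 474.5 -14.5 sz 114 39 ang 14.6
side [[478.  92.]] c -142.8 -1053.7 sz 701 144 ang 83.4
```

View pics/crop1.png

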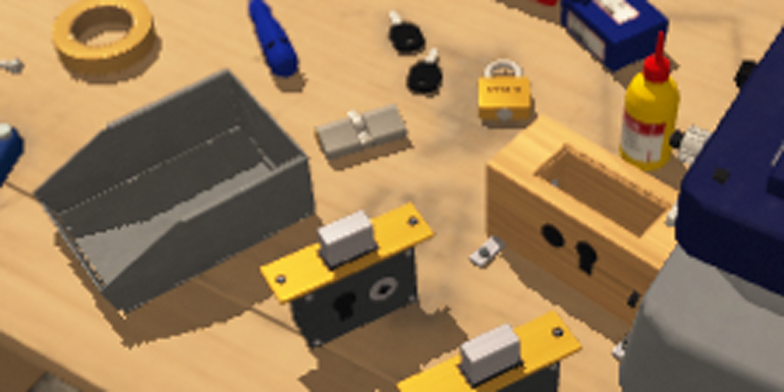

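View pics/crop2.png

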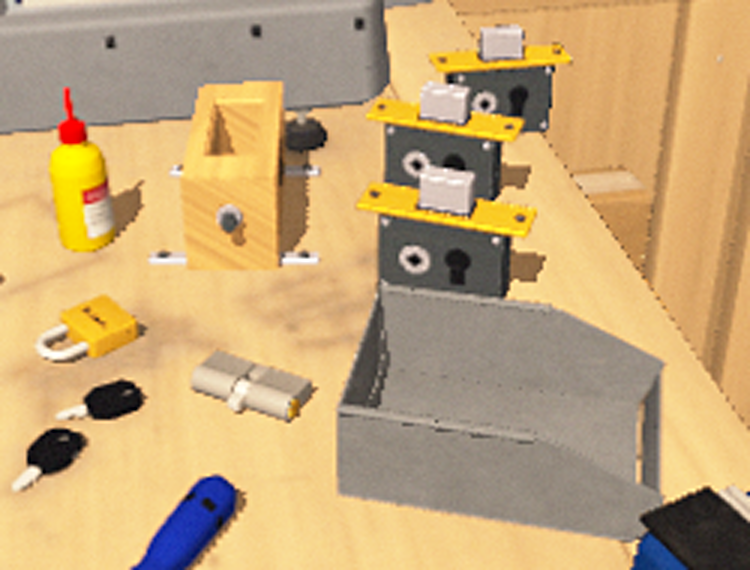

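Run:
```python
from h import *
_,cs=grab('scene');_,cd=grab('side')
S=lambda x,y:(x/2.8+100,y/2.8+150)
D=lambda x,y:(x/3+180,y/3+155)
for nm,p,z in [('blk L',(487,165),75),('blk far',(528,120),75),('mort -x,+y',(536,176),75),('mort +x+y',(570,145),75),('mort far-right',(676,203),75),('bin rear+y',(228,70),62),('bin rear-y',(308,158),62),('bin front+y lip',(35,193),28),('bin front-y bottom',(125,312),0),('bin rear -y bottom',(314,215),0),('padl body',(505,100),15),('bottle base',(645,160),0),('cyl',(362,135),17)]:
    print('S',nm,plane(S(*p),cs,z).round(1))
for nm,p,z in [('blk nl',(183,180),75),('nr',(281,180),75),('fr',(284,83),75),('fl',(203,83),75),('base nl',(182,267),0),('base nr',(279,267),0),('m nl',(203,158),72),('m fl',(213,107),75),('m fr',(264,101),75),('bin rear-y',(380,283),62),('bin rear+y',(340,408),62),('rear+y bot',(340,493),0),('front+y bot',(632,540),0),('front -y lip',(663,363),28),('bottle base',(88,247),0),('bottle tip',(67,90),123),('cyl',(252,382),17)]:
    print('D',nm,plane(D(*p),cd,z).round(1))
```

```text
S blk L [630.  216.7  75. ]
S blk far [681.8 227.4  75. ]
S mort -x,+y [646.6 185.6  75. ]
S mort +x+y [684.9 189.3  75. ]
S mort far-right [695.9 101.6  75. ]
S bin rear+y [568.2 435.   62. ]
S bin rear-y [552.9 320.1  62. ]
S bin front+y lip [405.4 462.3  28. ]
S bin front-y bottom [399.1 345.6   0. ]
S bin rear -y bottom [551.5 321.6   0. ]
S padl body [729.1 297.   15. ]
S bottle base [769.8 184.2   0. ]
S cyl [621.8 346.1  17. ]
D blk nl [690.6 230.8  75. ]
D nr [625.2 225.5  75. ]
D fr [642.4  72.9  75. ]
D fl [705.3  77.5  75. ]
D base nl [697.8 222.7   0. ]
D base nr [629.7 216.8   0. ]
D m nl [684.1 193.5  72. ]
D m fl [690. 119.  75.]
D m fr [653.4 106.   75. ]
D bin rear-y [553.6 322.6  62. ]
D bin rear+y [567.5 439.4  62. ]
D rear+y bot [568. 436.   0.]
D front+y bot [414.3 457.    0. ]
D front -y lip [386.4 341.8  28. ]
D bottle base [771.2 202.7   0. ]
D bottle tip [774.8 197.5 123. ]
D cyl [626.1 366.4  17. ]
```

```bash
cat >> h.py <<'E'
def plan(x,y,z,psi,n=None,start=None):
    """equal rows bringing a downward tool to (x,y,z) with tool-y azimuth psi deg; start=(pos,psi)"""
    if start is None:
        s=readout.sense(); Rt=R.from_quat(s['eef_rot']).as_matrix(); p=np.array(s['eef_pos']); a0=np.degrees(np.arctan2(Rt[1,1],Rt[0,1]))
    else: p,a0=np.array(start[0],float),start[1]
    d=np.array([x,y,z])-p; t=(psi-a0+180)%360-180
    if n is None: n=int(np.ceil(max(np.linalg.norm(d)/38,abs(t)/6.8,1)))
    S=np.zeros((2,2))
    for k in range(n):
        a=np.radians(a0+t*k/n); yx,yy=np.cos(a),np.sin(a)
        S+=np.array([[-yy,yx],[yx,yy]])   # columns tool x, tool y  (x = y+90deg)
    q=np.linalg.solve(S,d[:2])/10
    print('n',n,'row',[[round(q[0],3),round(q[1],3),round(-d[2]/n/10,3)],[0,0,round(-t/n,3)]],'from',p.round(1),round(a0,1))
def tri(a,ca,b,cb):
    (e,u),(f,v)=ray(a,ca),ray(b,cb); A=np.c_[u,-v]; s=np.linalg.lstsq(A,f-e,rcond=None)[0]; P=e+u*s[0];Q=f+v*s[1]
    return ((P+Q)/2).round(0),round(np.linalg.norm(P-Q),1)
E
python3 - <<'E'
from h import *
_,cs=grab('scene');_,cd=grab('side')
print('lever top',tri((497,165),cs,(290,18),cd),'lever bottom',tri((400,330),cs,(318,132),cd))
print('base corner z0',plane((308,190),cd,0),'base top',plane((328,145),cd,60),plane((150,165),cd,0))
plan(590,200,300,75.7)
E
```

```text
lever top (array([ 622., -130.,  414.]), np.float64(2.6)) lever bottom (array([ 550., -120.,  137.]), np.float64(1.1))
base corner z0 [570.61589453 -48.34300251   0.        ] base top [ 522.24916148 -233.59324034   60.        ] [1065.58806121 -189.43066324    0.        ]
n 17 row [[np.float64(-2.918), np.float64(-2.185), np.float64(-0.414)], [0, 0, np.float64(-0.169)]] from [214.1 692.6 229.5] 72.8
```

>>> servo_tool([
  [[-2.92,-2.19,-0.41],[0,0,-0.17],0],
  [[-2.92,-2.19,-0.41],[0,0,-0.17],0],
  [[-2.92,-2.19,-0.41],[0,0,-0.17],0],
  [[-2.92,-2.19,-0.41],[0,0,-0.17],0],
  [[-2.92,-2.19,-0.41],[0,0,-0.17],0],
  [[-2.92,-2.19,-0.41],[0,0,-0.17],0],
  [[-2.92,-2.19,-0.41],[0,0,-0.17],0],
  [[-2.92,-2.19,-0.41],[0,0,-0.17],0],
  [[-2.92,-2.19,-0.41],[0,0,-0.17],0],
  [[-2.92,-2.19,-0.41],[0,0,-0.17],0],
  [[-2.92,-2.19,-0.41],[0,0,-0.17],0],
  [[-2.92,-2.19,-0.41],[0,0,-0.17],0],
  [[-2.92,-2.19,-0.41],[0,0,-0.17],0],
  [[-2.92,-2.19,-0.41],[0,0,-0.17],0],
  [[-2.92,-2.19,-0.41],[0,0,-0.17],0],
  [[-2.92,-2.19,-0.41],[0,0,-0.17],0],
  [[-2.92,-2.19,-0.41],[0,0,-0.17],0],
  [[0,0,0],[0,0,0],0],
  [[0,0,0],[0,0,0],0],
])

```text
t: 2.03
eef_pos: [591.5, 196.7, 299.6]
eef_rot: [0.127, 0.992, -0.0, 0.0]
ft_force: [-0.4, 1.2, -0.5]
opening: 93.1
gripper_force: 0.0
```

Run:
```python
from h import *
im,c=grab('wrist','w1.png'); s=readout.sense()
print(s['t'],np.round(s['eef_pos'],1),np.round(s['joint_vel'],3),np.round(s['joint_positions'],2))
for P in [(516,234,66),(519,102.6,66),(666,152,75)]: print(proj(P,c).round(0))
plan(516.2,234,150,75.7)
```

```text
2.0833 [590.4 198.6 299.3] [-0.03  -0.004 -0.027  0.013 -0.004 -0.001 -0.004] [-0.45  0.41  0.05  1.77 -0.02  0.97  0.93]
[291. 106.]
[180. 139.]
[256. 248.]
n 5 row [[np.float64(1.613), np.float64(0.317), np.float64(2.986)], [0, 0, np.float64(-0.018)]] from [590.4 198.6 299.3] 75.6
```

View pics/w1.png

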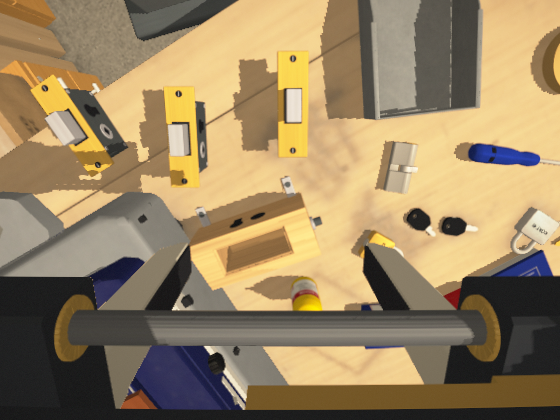

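The wrist view shows the plates of case C (293,105), case B (182,137) and case A (70,125), with the block's mortise around (255,250).

Run:
```python
from h import *
im,c=grab('wrist'); hsv=cv2.cvtColor(im,cv2.COLOR_RGB2HSV)
m=cv2.inRange(hsv,(18,170,110),(32,255,255)); m=cv2.morphologyEx(m,cv2.MORPH_CLOSE,np.ones((3,3)))
cs,_=cv2.findContours(m,cv2.RETR_EXTERNAL,cv2.CHAIN_APPROX_NONE)
def rep(k,z,t):
    W=np.array([plane(p[0],c,z)[:2] for p in k],np.float32)
    (x,y),(w,h),a=cv2.minAreaRect(W)
    if w<h: w,h,a=h,w,a+90
    print(t,k.mean(0).round(0),'c',round(x,1),round(y,1),'sz',round(w,1),round(h,1),'ang',round(a,1))
for k in cs:
    if cv2.contourArea(k)>900: rep(k,66.,'plate')
# block top corners by eye
for p in [(190,240),(302,194),(319,233),(209,288)]: print(plane(p,c,75)[:2].round(1))
g=cv2.cvtColor(im,cv2.COLOR_RGB2GRAY)
roi=g[225:285,205:305]; print(hsv[250,230:290:8].tolist(), hsv[215,285],hsv[270,215],hsv[235,230])
cv2.imwrite('pics/c3.png',cv2.resize(im[185:295,180:330],None,fx=5,fy=5,interpolation=cv2.INTER_CUBIC)[:,:,::-1])
```

```text
plate [[403. 395.]] c 938.4 288.6 sz 434.8 55.1 ang 75.7
plate [[182. 138.]] c 518.8 104.7 sz 110.5 33.6 ang 165.2
plate [[ 72. 126.]] c 474.7 -12.4 sz 113.7 34.5 ang 14.9
plate [[291. 106.]] c 515.7 235.3 sz 110.8 32.1 ang 166.4
[635.1  79.9]
[613.1 224.6]
[665.2 233.4]
[702.9  82.5]
[[16, 140, 170], [16, 140, 160], [16, 137, 143], [16, 137, 140], [16, 136, 137], [16, 139, 138], [15, 137, 138], [16, 138, 137]] [ 17 137 235] [ 22 121 252] [ 22 121 252]
```

View pics/c3.png

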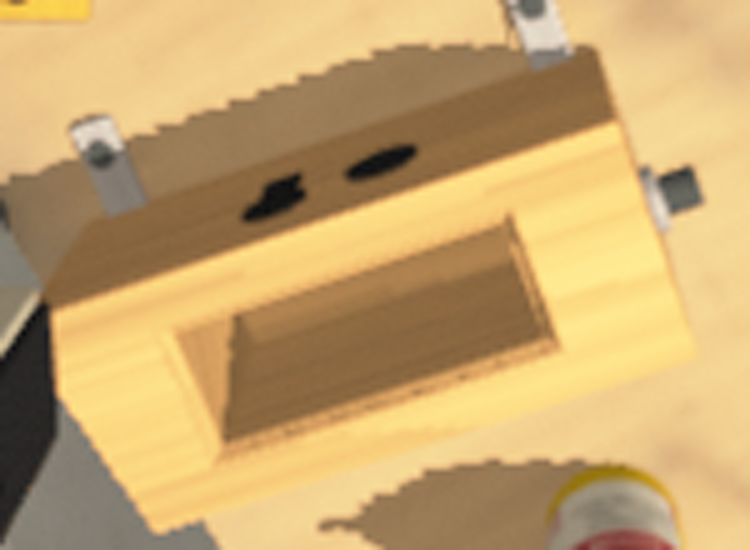

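>>> servo_tool([
  [[1.61,0.32,2.99],[0,0,0],0],
  [[1.61,0.32,2.99],[0,0,0],0],
  [[1.61,0.32,2.99],[0,0,0],0],
  [[1.61,0.32,2.99],[0,0,0],0],
  [[1.61,0.32,2.99],[0,0,0],0],
  [[0,0,0],[0,0,0],0],
  [[0,0,0],[0,0,0],0],
])

```text
t: 2.72
eef_pos: [514.5, 235.9, 149.2]
eef_rot: [0.123, 0.992, -0.001, -0.001]
ft_force: [0.0, 0.6, 0.4]
opening: 93.0
gripper_force: 0.0
```

Run:
```python
from h import *
s=readout.sense(); print(np.round(s['joint_vel'],3))
plan(516,234,79.5,75.9)
```

```text
[ 0.026 -0.034  0.024 -0.059  0.004  0.016  0.007]
n 2 row [[np.float64(-0.095), np.float64(-0.072), np.float64(3.485)], [0, 0, np.float64(0.01)]] from [514.5 235.9 149.2] 75.9
```

>>> servo_tool([
  [[0,0,2.5],[0,0,0],0],
  [[-0.1,-0.05,2.5],[0,0,0],0],
  [[0,0,1.5],[0,0,0],0],
  [[0,0,0.5],[0,0,0],0],
  [[0,0,0],[0,0,0],0],
  [[0,0,0],[0,0,0],0],
])

```text
t: 3.22
eef_pos: [518.2, 234.2, 81.3]
eef_rot: [0.124, 0.992, 0.001, 0.001]
ft_force: [-0.1, -0.2, 0.1]
opening: 93.3
gripper_force: 0.0
```

Run:
```python
from h import *
s=readout.sense(); print(np.round(s['eef_pos'],1),np.round(s['joint_vel'],3))
plan(516,234.3,79,75.9)
f=viewer.grab_frame('wrist'); T=np.array(f['T_tool_cam']); a=np.radians(75.6)
y=np.array([np.cos(a),np.sin(a),0]); z=np.array([0,0,-1.]); Rt=np.c_[np.cross(y,z),y,z]
c=(np.array(f['intrinsics']),f['k1'],np.array([590.4,198.6,299.3])+Rt@T[:3,3],Rt@T[:3,:3])
for z,ps in ((75,[(190,247),(303,209.4),(319,255.6),(211,291)]),(75,[(214.4,252),(282,227.6),(292,254),(223.6,277)])):
    W=np.array([plane(p,c,z)[:2] for p in ps]); print(W.round(1).tolist(),W.mean(0).round(1),[round(np.linalg.norm(W[i]-W[(i+1)%4]),1) for i in range(4)],
     [round(np.degrees(np.arctan2(*(W[j]-W[i])[::-1])),1) for i,j in ((0,1),(3,2),(0,3),(1,2))])
```

```text
[518.2 234.2  81.3] [-0.002 -0.014 -0.002  0.004 -0.001 -0.003 -0.   ]
n 1 row [[np.float64(0.217), np.float64(-0.046), np.float64(0.225)], [0, 0, np.float64(-0.201)]] from [518.2 234.2  81.3] 75.7
[[643.8, 76.9], [631.6, 221.3], [694.1, 226.9], [707.7, 83.6]] [669.3 152.2] [np.float64(145.0), np.float64(62.7), np.float64(144.0), np.float64(64.2)] [np.float64(94.9), np.float64(95.4), np.float64(6.0), np.float64(5.1)]
[[657.5, 103.8], [647.4, 191.8], [683.7, 195.3], [692.8, 104.9]] [670.4 148.9] [np.float64(88.5), np.float64(36.4), np.float64(90.9), np.float64(35.3)] [np.float64(96.5), np.float64(95.7), np.float64(1.7), np.float64(5.5)]
```

>>> servo_tool([
  [[0.2,0,0.2],[0,0,0],0],
  [[0,0,0],[0,0,0],1],
  [[0,0,0],[0,0,0],1],
  [[0,0,0],[0,0,0],1],
  [[0,0,0],[0,0,0],1],
  [[0,0,0],[0,0,0],1],
  [[0,0,0],[0,0,0],1],
  [[0,0,0],[0,0,0],1],
  [[0,0,0],[0,0,0],1],
], force=45)

```text
t: 4.02
eef_pos: [515.0, 234.3, 77.8]
eef_rot: [0.124, 0.992, -0.0, -0.0]
ft_force: [-0.1, -0.2, -0.1]
opening: 44.2
gripper_force: 0.0
```

>>> servo_tool([
  [[0,0,0],[0,0,0],1],
  [[0,0,0],[0,0,0],1],
  [[0,0,0],[0,0,0],1],
  [[0,0,0],[0,0,0],1],
  [[0,0,0],[0,0,0],1],
  [[0,0,0],[0,0,0],1],
  [[0,0,0],[0,0,0],1],
])

```text
t: 4.6
eef_pos: [515.0, 234.3, 77.8]
eef_rot: [0.124, 0.992, -0.0, 0.0]
ft_force: [0.8, -0.1, 0.3]
opening: 15.8
gripper_force: 45.0
```

>>> servo_tool([
  [[0,0,-1.5],[0,0,0],1],
  [[0,0,-2.5],[0,0,0],1],
  [[0,0,-2.5],[0,0,0],1],
  [[0,0,-1.5],[0,0,0],1],
  [[0,0,0],[0,0,0],1],
  [[0,0,0],[0,7,0],1],
  [[0,0,0],[0,7,0],1],
  [[0,0,0],[0,7,0],1],
  [[0,0,0],[0,7,0],1],
  [[0,0,0],[0,0,0],1],
  [[0,0,0],[0,0,0],1],
  [[0,0,0],[0,0,0],1],
  [[0,0,0],[0,-7,0],1],
  [[0,0,0],[0,-7,0],1],
  [[0,0,0],[0,-7,0],1],
  [[0,0,0],[0,-7,0],1],
  [[0,0,0],[0,0,0],1],
  [[0,0,0],[0,0,0],1],
  [[0,0,0],[0,0,0],1],
  [[0,0,0],[0,0,0],1],
])

```text
t: 6.27
eef_pos: [515.5, 234.4, 158.2]
eef_rot: [0.124, 0.992, 0.0, 0.0]
ft_force: [0.3, 0.3, -5.3]
opening: 15.7
gripper_force: 45.0
```

```bash
cat > m.py <<'E'
from h import *
def rd(n=5):
    A=[]
    for i in range(n):
        s=readout.sense(); Rt=R.from_quat(s['eef_rot']).as_matrix()
        A.append(np.r_[Rt.T@np.array(s['moment']),s['ft_force']]); viewer.grab_frame('side')
    A=np.array(A); print('t',round(s['t'],2),'pos',np.round(s['eef_pos'],1),'moment tool',A[:,:3].mean(0).round(4),'sd',A[:,:3].std(0).round(4),'F',A[:,3:].mean(0).round(2),'vel',np.abs(s['joint_vel']).max().round(3))
rd()
E
python3 m.py
```

```text
t 6.47 pos [515.7 233.6 157.5] moment tool [-0.0054  0.0137 -0.0128] sd [0.0328 0.0092 0.0217] F [ 0.68 -0.14 -5.64] vel 0.004
```

>>> servo_tool([
  [[0,0,0],[0,-7,0],1],
  [[0,0,0],[0,-7,0],1],
  [[0,0,0],[0,-7,0],1],
  [[0,0,0],[0,-7,0],1],
  [[0,0,0],[0,0,0],1],
  [[0,0,0],[0,0,0],1],
  [[0,0,0],[0,0,0],1],
  [[0,0,0],[0,7,0],1],
  [[0,0,0],[0,7,0],1],
  [[0,0,0],[0,7,0],1],
  [[0,0,0],[0,7,0],1],
  [[0,0,0],[0,0,0],1],
  [[0,0,0],[0,0,0],1],
  [[0,0,0],[0,0,0],1],
  [[0,0,0],[0,0,0],1],
])

```text
t: 7.77
eef_pos: [518.1, 228.4, 149.0]
eef_rot: [0.13, 0.991, -0.012, 0.009]
ft_force: [0.0, 0.1, -6.3]
opening: 15.8
gripper_force: 45.0
```

```bash
python3 -c "
from m import *
rd(8)"
```

```text
t 7.97 pos [517.2 230.3 148.8] moment tool [-0.047   0.0546 -0.0144] sd [0.0299 0.0475 0.0212] F [-0.12  0.3  -5.3 ] vel 0.004
t 8.37 pos [517.9 229.3 148.7] moment tool [-0.0475  0.0336 -0.0005] sd [0.0241 0.0375 0.0358] F [-0.27 -0.14 -5.44] vel 0.007
```

```bash
cat >> h.py <<'E'
def level(psi,x,y,z):
    s=readout.sense(); Rt=R.from_quat(s['eef_rot']); a=np.radians(psi); yv=np.array([np.cos(a),np.sin(a),0]); zv=np.array([0,0,-1.])
    Rg=R.from_matrix(np.c_[np.cross(yv,zv),yv,zv])
    print('shift cm',(Rt.inv().apply(np.array([x,y,z])-s['eef_pos'])/10).round(2),'turn',(Rt.inv()*Rg).as_rotvec(degrees=True).round(2),'joints',np.round(s['joint_positions'],2))
E
python3 -c "
from h import *
level(75.9,515.5,234,158)"
```

```text
shift cm [ 0.34  0.38 -0.95] turn [-1.24  1.18 -0.79] joints [-0.54  0.52  0.    2.04  0.05  0.58  0.73]
```

>>> servo_tool([
  [[0.1,0.1,-2.5],[-0.6,0.6,-0.4],1],
  [[0,0.1,-2.9],[-0.6,0.6,-0.4],1],
  [[-0.5,0,-3],[0,0,0],1],
  [[-0.5,0,-2],[0,0,0],1],
  [[0,0,0],[0,0,0],1],
  [[0,0,0],[0,6.5,0],1],
  [[0,0,0],[0,6.5,0],1],
  [[0,0,0],[0,6.5,0],1],
  [[0,0,0],[0,6.5,0],1],
  [[0,0,0],[0,0,0],1],
  [[0,0,0],[0,0,0],1],
  [[0,0,0],[0,0,0],1],
  [[0,0,0],[0,-6.5,0],1],
  [[0,0,0],[0,-6.5,0],1],
  [[0,0,0],[0,-6.5,0],1],
  [[0,0,0],[0,-6.5,0],1],
  [[0,0,0],[0,0,0],1],
  [[0,0,0],[0,0,0],1],
  [[0,0,0],[0,0,0],1],
])

```text
t: 10.0
eef_pos: [526.3, 230.5, 253.4]
eef_rot: [0.122, 0.993, 0.0, -0.001]
ft_force: [0.8, -1.3, -5.4]
opening: 15.4
gripper_force: 45.0
```

```bash
sed -i '$d' m.py; python3 -c "
from m import *
level(75.9,515.5,234,258)
rd(10)"
```

```text
shift cm [ 1.13  0.08 -0.46] turn [ 0.01 -0.08  0.07] joints [-0.49  0.39 -0.02  1.92  0.01  0.83  0.8 ]
t 10.45 pos [527.  229.5 252.2] moment tool [-0.0125  0.0046  0.0115] sd [0.0258 0.037  0.035 ] F [ 0.2   0.07 -5.22] vel 0.007
```

>>> servo_tool([
  [[0,0,0],[0,-6.5,0],1],
  [[0,0,0],[0,-6.5,0],1],
  [[0,0,0],[0,-6.5,0],1],
  [[0,0,0],[0,-6.5,0],1],
  [[0,0,0],[0,0,0],1],
  [[0,0,0],[0,0,0],1],
  [[0,0,0],[0,0,0],1],
])

```text
t: 11.08
eef_pos: [527.9, 229.0, 252.4]
eef_rot: [0.121, 0.97, -0.028, 0.207]
ft_force: [-2.6, -0.1, -6.1]
opening: 15.7
gripper_force: 45.0
```

```bash
python3 -c "
from m import *
level(75.9,515.5,234,258)"
```

```text
shift cm [ 0.98  0.18 -1.05] turn [-0.29 24.09 -0.09] joints [-0.93  0.32  0.29  2.17  0.56  0.46  0.18]
```

>>> servo_tool([
  [[0,0,0],[0,6.5,0],1],
  [[0,0,0],[0,6.5,0],1],
  [[0,0,0],[0,6.5,0],1],
  [[0,0,0],[0,6.5,0],1],
  [[0,0,0],[0,0,0],1],
  [[0,0,0],[0,0,0],1],
  [[0,0,0],[0,0,0],1],
])

```text
t: 11.67
eef_pos: [528.6, 226.1, 251.5]
eef_rot: [0.127, 0.992, -0.003, -0.002]
ft_force: [-0.6, -0.2, -5.5]
opening: 15.8
gripper_force: 45.0
```

```bash
python3 -c "
from m import *
level(75.9,515.5,234,258)
rd(10)"
```

```text
shift cm [ 1.47  0.43 -0.65] turn [-0.42 -0.13 -0.46] joints [-0.48  0.4  -0.03  1.92  0.02  0.83  0.79]
t 12.12 pos [527.6 228.3 251.8] moment tool [-0.0194 -0.0078 -0.0102] sd [0.0309 0.03   0.0241] F [-0.07  0.03 -5.44] vel 0.006
```

```bash
python3 -c "
from m import *
level(75.9,516,234,78)"
```

```text
shift cm [ 1.24  0.41 17.38] turn [-0.45 -0.15 -0.24] joints [-0.49  0.4  -0.03  1.92  0.02  0.83  0.79]
```

>>> servo_tool([
  [[0.4,0.2,3.5],[-0.2,0,0],1],
  [[0.4,0.1,3.8],[-0.2,0,0],1],
  [[0.3,0,3.5],[0,0,0],1],
  [[0,0,3],[0,0,0],1],
  [[0,0,1.8],[0,0,0],1],
  [[0,0,0.8],[0,0,0],1],
  [[0,0,0.4],[0,0,0],1],
  [[0,0,0],[0,0,0],1],
  [[0,0,0],[0,0,0],1],
])

```text
t: 12.92
eef_pos: [518.3, 233.3, 84.7]
eef_rot: [0.125, 0.992, 0.0, -0.001]
ft_force: [1.0, -0.0, -3.7]
opening: 15.7
gripper_force: 45.0
```

```bash
python3 -c "
from m import *
level(75.9,516,234,78);rd(4)"
```

```text
shift cm [0.24 0.01 0.67] turn [ 0.01 -0.1  -0.3 ] joints [-0.5   0.62 -0.03  2.07  0.03  0.45  0.76]
t 13.07 pos [518.3 233.2  85.1] moment tool [-0.0315 -0.026   0.0274] sd [0.0316 0.0358 0.0245] F [-0.07 -0.1  -4.43] vel 0.005
```

>>> servo_tool([
  [[0.1,0,0.3],[0,0,0],1],
  [[0,0,0.2],[0,0,0],1],
  [[0,0,0.1],[0,0,0],1],
  [[0,0,0],[0,0,0],1],
])

```text
t: 13.45
eef_pos: [516.3, 233.3, 78.1]
eef_rot: [0.125, 0.992, -0.0, -0.002]
ft_force: [-2.2, -0.5, 3.9]
opening: 15.7
gripper_force: 45.0
```

```bash
python3 -c "
from m import *
level(75.9,516,234,78);rd(3)"
```

```text
shift cm [0.05 0.06 0.01] turn [-0.04 -0.18 -0.28] joints [-0.5   0.63 -0.03  2.08  0.03  0.44  0.76]
t 13.55 pos [516.4 233.3  78.1] moment tool [0.1886 0.4394 0.0098] sd [0.0485 0.0454 0.022 ] F [-2.52 -0.47  3.31] vel 0.002
```

>>> servo_tool([
  [[0,0,0],[0,0,0],0.6],
  [[0,0,0],[0,0,0],0.6],
  [[0,0,0],[0,0,0],0.6],
  [[0,0,0],[0,0,0],0.6],
  [[0,0,-2],[0,0,0],0.6],
  [[0,0,-2.5],[0,0,0],0.6],
  [[0,0,0],[0,0,0],0.6],
  [[0,0,0],[0,0,0],0.6],
])

```text
t: 14.27
eef_pos: [517.6, 233.5, 123.8]
eef_rot: [0.125, 0.992, 0.001, -0.0]
ft_force: [0.1, 0.5, 0.5]
opening: 37.2
gripper_force: 0.0
```

```bash
python3 -c "
from h import *
im,c=grab('scene')
s=readout.sense();print(s['eef_pos'],s['opening'])
plan(519,103.5,122,75.1)"
```

```text
[516.97432772 233.21371782 122.94143641] 37.03824618684119
n 4 row [[np.float64(-0.866), np.float64(-3.126), np.float64(0.024)], [0, 0, np.float64(0.123)]] from [517.  233.2 122.9] 75.6
```

>>> servo_tool([
  [[-0.87,-3.12,0],[0,0,0.1],0.6],
  [[-0.87,-3.12,0],[0,0,0.1],0.6],
  [[-0.87,-3.12,0],[0,0,0.1],0.6],
  [[-0.87,-3.12,0],[0,0,0.1],0.6],
  [[0,0,0],[0,0,0],0.6],
  [[0,0,0],[0,0,0],0.6],
])

```text
t: 14.82
eef_pos: [518.7, 101.4, 121.9]
eef_rot: [0.131, 0.991, -0.001, -0.002]
ft_force: [0.2, -0.4, -0.0]
opening: 37.5
gripper_force: 0.0
```

```bash
python3 -c "
from h import *
s=readout.sense();print(s['eef_pos'],s['opening'])
level(75.1,519,103.5,78.2)"
```

```text
[518.67327829 101.35493735 121.90546592] 37.46673801653451
shift cm [0.01 0.23 4.37] turn [-0.12 -0.24 -0.12] joints [-0.26  0.53 -0.05  2.14  0.05  0.48  0.95]
```

>>> servo_tool([
  [[0,0.1,2],[0,0,0],0.6],
  [[0,0,1.5],[0,0,0],0.6],
  [[0,0,0.6],[0,0,0],0.6],
  [[0,0,0.2],[0,0,0],0.6],
  [[0,0,0],[0,0,0],1],
  [[0,0,0],[0,0,0],1],
  [[0,0,0],[0,0,0],1],
  [[0,0,0],[0,0,0],1],
  [[0,0,0],[0,0,0],1],
  [[0,0,0],[0,0,0],1],
])

```text
t: 15.65
eef_pos: [519.3, 104.6, 80.2]
eef_rot: [0.129, 0.992, -0.0, -0.001]
ft_force: [-1.0, 0.7, 3.3]
opening: 16.0
gripper_force: 44.9
```

>>> servo_tool([
  [[0,0,-2],[0,0,0],1],
  [[0,0,-3.5],[0,0,0],1],
  [[-0.5,0,-3.8],[0,0,0],1],
  [[-0.5,0,-3.8],[0,0,0],1],
  [[-0.5,0,-2.5],[0,0,0],1],
  [[0,0,-1],[0,0,0],1],
  [[0,0,0],[0,6.5,0],1],
  [[0,0,0],[0,6.5,0],1],
  [[0,0,0],[0,6.5,0],1],
  [[0,0,0],[0,6.5,0],1],
  [[0,0,0],[0,0,0],1],
  [[0,0,0],[0,0,0],1],
  [[0,0,0],[0,0,0],1],
  [[0,0,0],[0,-6.5,0],1],
  [[0,0,0],[0,-6.5,0],1],
  [[0,0,0],[0,-6.5,0],1],
  [[0,0,0],[0,-6.5,0],1],
  [[0,0,0],[0,0,0],1],
  [[0,0,0],[0,0,0],1],
  [[0,0,0],[0,0,0],1],
])

```text
t: 17.32
eef_pos: [534.0, 101.3, 246.6]
eef_rot: [0.128, 0.992, 0.0, -0.002]
ft_force: [0.1, 0.2, -3.8]
opening: 15.8
gripper_force: 44.9
```

```bash
python3 -c "
from m import *
level(75.1,519,103.5,245)
rd(10)"
```

```text
shift cm [ 1.51 -0.17  0.16] turn [-0.01 -0.2   0.16] joints [-0.25  0.36 -0.06  1.99  0.03  0.79  0.99]
t 17.77 pos [534.3 100.6 245.3] moment tool [-0.0014 -0.0224 -0.0029] sd [0.0284 0.0258 0.0241] F [ 0.36 -0.09 -3.65] vel 0.005
```

>>> servo_tool([
  [[0,0,0],[0,-6.5,0],1],
  [[0,0,0],[0,-6.5,0],1],
  [[0,0,0],[0,-6.5,0],1],
  [[0,0,0],[0,-6.5,0],1],
  [[0,0,0],[0,0,0],1],
  [[0,0,0],[0,0,0],1],
  [[0,0,0],[0,0,0],1],
])

```text
t: 18.4
eef_pos: [536.4, 98.6, 245.4]
eef_rot: [0.127, 0.972, -0.03, 0.197]
ft_force: [-0.9, 0.3, -2.9]
opening: 15.5
gripper_force: 45.0
```

```bash
python3 -c "
from m import *
level(75.1,519,103.5,245)"
```

```text
shift cm [ 1.68  0.02 -0.67] turn [-0.52 23.02 -0.03] joints [-0.66  0.28  0.27  2.26  0.55  0.35  0.4 ]
```

>>> servo_tool([
  [[0,0,0],[0,6.5,0],1],
  [[0,0,0],[0,6.5,0],1],
  [[0,0,0],[0,6.5,0],1],
  [[0,0,0],[0,6.5,0],1],
  [[0,0,0],[0,0,0],1],
  [[0,0,0],[0,0,0],1],
  [[0,0,0],[0,0,0],1],
])

```text
t: 18.98
eef_pos: [536.9, 94.6, 244.2]
eef_rot: [0.134, 0.991, -0.007, -0.002]
ft_force: [0.1, 0.2, -3.1]
opening: 15.6
gripper_force: 45.0
```

```bash
python3 -c "
from m import *
level(75.1,519,103.5,245)
rd(10)"
```

```text
shift cm [ 1.97  0.38 -0.08] turn [-0.84 -0.14 -0.56] joints [-0.24  0.37 -0.07  1.99  0.05  0.79  0.97]
t 19.43 pos [536.6  96.5 244.7] moment tool [-0.0347 -0.0006 -0.0068] sd [0.0304 0.0305 0.0211] F [-0.04 -0.12 -3.27] vel 0.006
```

```bash
sed -i "s/A.append(np.r_\[/A.append(np.r_[/; s/s\['ft_force'\]\]/s['ft_force'],s['joint_torque'][4:]]/; s/A\[:,3:\].mean(0).round(2)/A[:,3:6].mean(0).round(2),'tq',A[:,6:].mean(0).round(4),A[:,6:].std(0).round(4)/" m.py; cat m.py | head -8
```

```text
from h import *
def rd(n=5):
    A=[]
    for i in range(n):
        s=readout.sense(); Rt=R.from_quat(s['eef_rot']).as_matrix()
        A.append(np.r_[Rt.T@np.array(s['moment']),s['ft_force'],s['joint_torque'][4:]]); viewer.grab_frame('side')
    A=np.array(A); print('t',round(s['t'],2),'pos',np.round(s['eef_pos'],1),'moment tool',A[:,:3].mean(0).round(4),'sd',A[:,:3].std(0).round(4),'F',A[:,3:6].mean(0).round(2),'tq',A[:,6:].mean(0).round(4),A[:,6:].std(0).round(4),'vel',np.abs(s['joint_vel']).max().round(3))
```

>>> servo_tool([
  [[0.2,0.2,0],[-0.4,0,-0.3],1],
  [[0,0.2,0],[-0.4,0,-0.3],1],
  [[0,0,0],[0,6.5,0],1],
  [[0,0,0],[0,6.5,0],1],
  [[0,0,0],[0,6.5,0],1],
  [[0,0,0],[0,6.5,0],1],
  [[0,0,0],[0,0,0],1],
  [[0,0,0],[0,0,0],1],
  [[0,0,0],[0,0,0],1],
])

```text
t: 20.23
eef_pos: [535.7, 100.5, 244.2]
eef_rot: [0.125, 0.966, 0.028, -0.224]
ft_force: [-0.8, -0.8, -3.8]
opening: 15.4
gripper_force: 45.0
```

```bash
python3 -c "
from m import *
level(75.1,519,103.5,245)
rd(4)"
```

```text
shift cm [ 1.56 -0.14  0.67] turn [ -0.11 -26.05   0.19] joints [-0.1   0.56 -0.13  1.73 -0.14  1.27  1.16]
t 20.38 pos [535.4 100.9 245.4] moment tool [-0.0194 -0.807   0.0052] sd [0.0437 0.0338 0.0205] F [-0.11 -0.34 -3.26] tq [-0.8478  2.1941 -0.0037] [0.0121 0.0233 0.0109] vel 0.009
```

>>> servo_tool([
  [[0,0,0],[0,-6.5,0],1],
  [[0,0,0],[0,-6.5,0],1],
  [[0,0,0],[0,-6.5,0],1],
  [[0,0,0],[0,-6.5,0],1],
  [[0,0,0],[0,0,0],1],
  [[0,0,0],[0,0,0],1],
  [[0,0,0],[0,0,0],1],
])

```text
t: 21.02
eef_pos: [536.3, 100.6, 245.3]
eef_rot: [0.128, 0.992, -0.0, -0.002]
ft_force: [0.6, -1.0, -2.9]
opening: 15.8
gripper_force: 45.0
```

```bash
python3 -c "
from m import *
level(75.1,519,103.5,245)
rd(10)"
```

```text
shift cm [ 1.74 -0.15  0.03] turn [-0.06 -0.24  0.21] joints [-0.24  0.37 -0.07  1.99  0.03  0.79  0.99]
t 21.47 pos [536.1 100.1 244.2] moment tool [-0.0198 -0.024  -0.0097] sd [0.0244 0.0304 0.0252] F [ 0.11 -0.12 -3.28] tq [-0.0292  0.128   0.0052] [0.0128 0.0216 0.0166] vel 0.004
```

>>> servo_tool([
  [[0,0,0],[0,-6.5,0],1],
  [[0,0,0],[0,-6.5,0],1],
  [[0,0,0],[0,-6.5,0],1],
  [[0,0,0],[0,-6.5,0],1],
  [[0,0,0],[0,0,0],1],
  [[0,0,0],[0,0,0],1],
  [[0,0,0],[0,0,0],1],
])

```text
t: 22.1
eef_pos: [538.2, 98.1, 244.3]
eef_rot: [0.127, 0.972, -0.03, 0.197]
ft_force: [0.6, -0.1, -4.1]
opening: 15.6
gripper_force: 45.0
```

```bash
python3 -c "
from m import *
level(75.1,519,103.5,245)
rd(4)"
```

```text
shift cm [ 1.81  0.02 -0.85] turn [-0.53 23.02  0.06] joints [-0.64  0.28  0.26  2.26  0.56  0.35  0.4 ]
t 22.25 pos [538.7  96.2 244.2] moment tool [-0.0401  0.6984 -0.0079] sd [0.013  0.0183 0.0156] F [ 0.28  0.08 -3.59] tq [ 0.6512 -0.7312  0.0159] [0.0811 0.0075 0.0856] vel 0.016
```

>>> servo_tool([
  [[0,0,0],[0,6.5,0],1],
  [[0,0,0],[0,6.5,0],1],
  [[0,0,0],[0,6.5,0],1],
  [[0,0,0],[0,6.5,0],1],
  [[0,0,0],[0,0,0],1],
  [[0,0,0],[0,0,0],1],
  [[0,0,0],[0,0,0],1],
])

```text
t: 22.88
eef_pos: [538.4, 94.2, 242.8]
eef_rot: [0.133, 0.991, -0.008, -0.002]
ft_force: [-0.6, 0.4, -3.0]
opening: 15.9
gripper_force: 45.0
```

```bash
python3 -c "
from m import *
level(75.1,519,103.5,245)
rd(10)"
```

```text
shift cm [ 2.12  0.38 -0.23] turn [-0.94 -0.11 -0.43] joints [-0.23  0.37 -0.08  1.99  0.06  0.79  0.96]
t 23.33 pos [538.5  95.8 243.5] moment tool [-0.0291  0.0136  0.0005] sd [0.0196 0.0274 0.021 ] F [ 0.15  0.23 -3.01] tq [ 0.0573  0.112  -0.0017] [0.0213 0.0184 0.0276] vel 0.006
```

>>> servo_tool([
  [[0.5,0.2,3.5],[-0.5,0,-0.3],1],
  [[0.5,0.1,3.5],[-0.4,0,-0.2],1],
  [[0.5,0.1,3.5],[0,0,0],1],
  [[0.4,0,3.0],[0,0,0],1],
  [[0,0,1.6],[0,0,0],1],
  [[0,0,0.6],[0,0,0],1],
  [[0,0,0],[0,0,0],1],
  [[0,0,0],[0,0,0],1],
])

```text
t: 24.05
eef_pos: [521.3, 103.6, 86.9]
eef_rot: [0.128, 0.992, 0.0, -0.001]
ft_force: [-0.6, -0.2, -2.5]
opening: 15.8
gripper_force: 45.0
```

```bash
python3 -c "
from m import *
level(75.1,519,103.5,80)"
```

```text
shift cm [ 0.22 -0.07  0.69] turn [ 0.01 -0.15  0.17] joints [-0.26  0.59 -0.06  2.15  0.09  0.41  0.92]
```

>>> servo_tool([
  [[0,0,0.4],[0,0,0],1],
  [[0,0,0.25],[0,0,0],1],
  [[0,0,0],[0,0,0],1],
  [[0,0,0],[0,0,0],0.6],
  [[0,0,0],[0,0,0],0.6],
  [[0,0,0],[0,0,0],0.6],
  [[0,0,-2],[0,0,0],0.6],
  [[0,0,-2.5],[0,0,0],0.6],
  [[0,0,0],[0,0,0],0.6],
  [[0.96,3.1,0],[0,0,0],0.6],
  [[0.96,3.1,0],[0,0,0],0.6],
  [[0.96,3.1,0],[0,0,0],0.6],
  [[0.96,3.1,0],[0,0,0],0.6],
  [[0,0,0],[0,0,0],0.6],
  [[0,0,0],[0,0,0],0.6],
])

```text
t: 25.3
eef_pos: [514.8, 235.4, 124.8]
eef_rot: [0.126, 0.992, 0.001, -0.001]
ft_force: [-0.7, -0.6, 0.1]
opening: 36.9
gripper_force: 0.0
```

```bash
python3 -c "
from m import *
level(75.7,516,233.5,78.5)
im,c=grab('scene'); hsv=cv2.cvtColor(im,cv2.COLOR_RGB2HSV)
m=cv2.inRange(hsv,(18,170,110),(32,255,255)); m=cv2.morphologyEx(m,cv2.MORPH_CLOSE,np.ones((3,3)))
cs,_=cv2.findContours(m,cv2.RETR_EXTERNAL,cv2.CHAIN_APPROX_NONE)
for k in cs:
    if cv2.contourArea(k)<150: continue
    W=np.array([plane(p[0],c,66.)[:2] for p in k],np.float32); print(cv2.minAreaRect(W))
"
```

```text
shift cm [-0.18 -0.16  4.63] turn [ 0.04 -0.18 -0.2 ] joints [-0.49  0.55 -0.06  2.05  0.05  0.54  0.74]
((473.761962890625, -15.407051086425781), (113.35873413085938, 33.762752532958984), 14.710620880126953)
((519.8645629882812, 102.4535903930664), (34.40394973754883, 112.8961410522461), 75.29210662841797)
((515.8492431640625, 232.41253662109375), (35.237709045410156, 113.02269744873047), 75.91560363769531)
((693.1828002929688, 264.0156555175781), (44.717994689941406, 35.688682556152344), 45.59267807006836)
((751.1824951171875, 171.82342529296875), (98.4128189086914, 39.36488342285156), 36.8497314453125)
```

>>> servo_tool([
  [[-0.1,-0.1,2],[0,0,0],0.6],
  [[0,0,1.7],[0,0,0],0.6],
  [[0,0,0.7],[0,0,0],0.6],
  [[0,0,0.2],[0,0,0],0.6],
  [[0,0,0],[0,0,0],1],
  [[0,0,0],[0,0,0],1],
  [[0,0,0],[0,0,0],1],
  [[0,0,0],[0,0,0],1],
  [[0,0,0],[0,0,0],1],
  [[0,0,0],[0,0,0],1],
])

```text
t: 26.18
eef_pos: [516.3, 232.2, 79.6]
eef_rot: [0.128, 0.992, 0.001, -0.001]
ft_force: [0.8, 0.4, 4.8]
opening: 15.7
gripper_force: 45.0
```

>>> servo_tool([
  [[0,0,-2],[0,0,0],1],
  [[0,0,-3.5],[0,0,0],1],
  [[-1.3,0,-3.7],[0,0,0],1],
  [[-2,0,-3.5],[0,0,0],1],
  [[-2.2,0,-3.4],[0,0,0],1],
  [[-2,0,-3],[0,0,0],1],
  [[0,0,-1],[0,0,0],1],
  [[0,0,0],[0,7,0],1],
  [[0,0,0],[0,7,0],1],
  [[0,0,0],[0,7,0],1],
  [[0,0,0],[0,7,0],1],
  [[0,0,0],[0,4,0],1],
  [[0,0,0],[0,0,0],1],
  [[0,0,0],[0,0,0],1],
  [[0,0,0],[0,0,0],1],
  [[0,0,0],[0,0,0],1],
  [[0,0,0],[0,0,0],1],
])

```text
t: 27.6
eef_pos: [588.2, 213.6, 280.8]
eef_rot: [0.122, 0.953, 0.035, -0.274]
ft_force: [0.0, 0.3, -4.8]
opening: 15.8
gripper_force: 45.0
```

>>> servo_tool([
  [[0,0,0],[0,-4,0],1],
  [[0,0,0],[0,-7,0],1],
  [[0,0,0],[0,-7,0],1],
  [[0,0,0],[0,-7,0],1],
  [[0,0,0],[0,-7,0],1],
  [[0,0,0],[0,0,0],1],
  [[0,0,0],[0,0,0],1],
  [[0,0,0],[0,0,0],1],
])

```text
t: 28.27
eef_pos: [588.8, 212.9, 280.5]
eef_rot: [0.128, 0.992, 0.0, -0.002]
ft_force: [-0.4, 0.5, -4.3]
opening: 15.8
gripper_force: 45.0
```

```bash
python3 -c "
from m import *
rd(10)
level(75.7,590,215,280)"
```

```text
t 28.72 pos [589.2 212.4 279.3] moment tool [-0.0022 -0.0059 -0.0017] sd [0.0254 0.0305 0.0378] F [ 0.27 -0.03 -5.11] tq [-0.0523  0.1069  0.0054] [0.0295 0.0251 0.0171] vel 0.005
shift cm [-0.03  0.26 -0.06] turn [-0.02 -0.22 -0.45] joints [-0.4   0.43 -0.05  1.78  0.02  0.94  0.85]
```

>>> servo_tool([
  [[0,0,0],[0,-7,0],1],
  [[0,0,0],[0,-7,0],1],
  [[0,0,0],[0,-7,0],1],
  [[0,0,0],[0,-7,0],1],
  [[0,0,0],[0,-4,0],1],
  [[0,0,0],[0,0,0],1],
  [[0,0,0],[0,0,0],1],
  [[0,0,0],[0,0,0],1],
  [[0,0,0],[0,0,0],1],
  [[0,0,0],[0,0,0],1],
])

```text
t: 29.6
eef_pos: [590.9, 210.2, 279.8]
eef_rot: [0.126, 0.957, -0.036, 0.259]
ft_force: [-0.2, -1.0, -4.5]
opening: 15.6
gripper_force: 45.0
```

```bash
python3 -c "
from m import *
level(75.7,590,215,280)"
```

```text
shift cm [ 0.18  0.44 -0.12] turn [-0.36 30.29 -0.71] joints [-0.9   0.34  0.33  2.11  0.71  0.45  0.1 ]
```

>>> servo_tool([
  [[0,0,0],[0,4,0],1],
  [[0,0,0],[0,7,0],1],
  [[0,0,0],[0,7,0],1],
  [[0,0,0],[0,7,0],1],
  [[0,0,0],[0,7,0],1],
  [[0,0,0],[0,0,0],1],
  [[0,0,0],[0,0,0],1],
  [[0,0,0],[0,0,0],1],
])

```text
t: 30.27
eef_pos: [590.1, 209.7, 278.5]
eef_rot: [0.131, 0.991, -0.003, -0.002]
ft_force: [-0.7, 0.3, -5.8]
opening: 15.8
gripper_force: 45.0
```

```bash
python3 -c "
from m import *
rd(10)
level(75.7,590,215,280)"
```

```text
t 30.72 pos [589.8 211.3 279.3] moment tool [-0.0224 -0.0003  0.0085] sd [0.0237 0.0454 0.0213] F [-0.25  0.07 -5.34] tq [ 0.0215  0.1117 -0.0011] [0.0351 0.0195 0.028 ] vel 0.007
shift cm [ 0.09  0.38 -0.08] turn [-0.37 -0.3  -0.67] joints [-0.4   0.43 -0.05  1.77  0.03  0.94  0.85]
```

>>> servo_tool([
  [[2,0.1,3],[-0.3,0,-0.3],1],
  [[2,0.1,3.6],[0,0,-0.3],1],
  [[2,0.1,3.6],[0,0,0],1],
  [[1.6,0,3.6],[0,0,0],1],
  [[0,0,3.5],[0,0,0],1],
  [[0,0,1.6],[0,0,0],1],
  [[0,0,0.6],[0,0,0],1],
  [[0,0,0],[0,0,0],1],
  [[0,0,0],[0,0,0],1],
])

```text
t: 31.52
eef_pos: [517.0, 233.0, 85.1]
eef_rot: [0.126, 0.992, 0.0, -0.002]
ft_force: [0.5, 0.3, -4.6]
opening: 15.9
gripper_force: 45.0
```

```bash
python3 -c "
from m import *
level(75.7,516,233,79.6)
plan(475,-14.8,125,104.7,start=((516,233,125),75.7))"
```

```text
shift cm [ 0.1  -0.02  0.55] turn [-0.03 -0.27 -0.13] joints [-0.49  0.62 -0.05  2.07  0.06  0.46  0.74]
n 7 row [[np.float64(0.475), np.float64(-3.595), np.float64(-0.0)], [0, 0, -4.143]] from [516. 233. 125.] 75.7
```

>>> servo_tool([
  [[0,0,0.35],[0,0,0],1],
  [[0,0,0.2],[0,0,0],1],
  [[0,0,0],[0,0,0],0.6],
  [[0,0,0],[0,0,0],0.6],
  [[0,0,0],[0,0,0],0.6],
  [[0,0,-2],[0,0,0],0.6],
  [[0,0,-2.5],[0,0,0],0.6],
  [[0.48,-3.6,0],[0,0,-4.14],0.6],
  [[0.48,-3.6,0],[0,0,-4.14],0.6],
  [[0.48,-3.6,0],[0,0,-4.14],0.6],
  [[0.48,-3.6,0],[0,0,-4.14],0.6],
  [[0.48,-3.6,0],[0,0,-4.14],0.6],
  [[0.48,-3.6,0],[0,0,-4.14],0.6],
  [[0.48,-3.6,0],[0,0,-4.14],0.6],
  [[0,0,0],[0,0,0],0.6],
  [[0,0,0],[0,0,0],0.6],
  [[0,0,0],[0,0,0],0.6],
])

```text
t: 32.93
eef_pos: [474.9, -15.2, 124.5]
eef_rot: [-0.126, 0.992, 0.001, -0.002]
ft_force: [0.1, -0.4, 0.5]
opening: 37.1
gripper_force: 0.0
```

```bash
python3 -c "
from m import *
level(104.7,474.3,-14.5,79.5)
print(readout.sense()['eef_pos'])"
```

```text
shift cm [0.03 0.07 4.5 ] turn [ 0.11 -0.25 -0.23] joints [ 0.09  0.48 -0.24  2.24  0.26  0.44  1.46]
[474.93728468 -15.17955883 124.52586828]
```

>>> servo_tool([
  [[0,0,2],[0,0,0],0.6],
  [[0,0,1.6],[0,0,0],0.6],
  [[0,0,0.7],[0,0,0],0.6],
  [[0,0,0.2],[0,0,0],0.6],
  [[0,0,0],[0,0,0],1],
  [[0,0,0],[0,0,0],1],
  [[0,0,0],[0,0,0],1],
  [[0,0,0],[0,0,0],1],
  [[0,0,0],[0,0,0],1],
  [[0,0,0],[0,0,0],1],
])

```text
t: 33.77
eef_pos: [474.6, -15.2, 79.8]
eef_rot: [-0.127, 0.992, 0.001, -0.002]
ft_force: [-0.4, 1.3, 6.4]
opening: 15.7
gripper_force: 45.0
```

```bash
python3 -c "
from m import *
s=readout.sense();print(s['eef_pos'],s['opening'],s['gripper_force'],s['ft_force'])
p=np.array(s['eef_pos'])
plan(560,150,270,78,start=((p[0],p[1],p[2]+45),104.7))"
```

```text
[474.6169829  -15.16234215  79.76347275] 15.714715064209656 45.00269293785095 [-0.40122267  1.34788427  6.35696662]
n 7 row [[np.float64(-1.364), np.float64(2.307), np.float64(-2.075)], [0, 0, 3.814]] from [474.6 -15.2 124.8] 104.7
```

>>> servo_tool([
  [[0,0,-2],[0,0,0],1],
  [[0,0,-3.5],[0,0,0],1],
  [[0,0,-3.5],[0,0,0],1],
  [[-1.36,2.31,-1.5],[0,0,3.8],1],
  [[-1.36,2.31,-1.5],[0,0,3.8],1],
  [[-1.36,2.31,-1.5],[0,0,3.8],1],
  [[-1.36,2.31,-1.5],[0,0,3.8],1],
  [[-1.36,2.31,-1.5],[0,0,3.8],1],
  [[-1.36,2.31,-1.5],[0,0,3.8],1],
  [[-1.36,2.31,-1],[0,0,3.8],1],
  [[0,0,0],[0,0,0],1],
  [[0,0,0],[0,7,0],1],
  [[0,0,0],[0,7,0],1],
  [[0,0,0],[0,7,0],1],
  [[0,0,0],[0,7,0],1],
  [[0,0,0],[0,2,0],1],
  [[0,0,0],[0,0,0],1],
  [[0,0,0],[0,0,0],1],
  [[0,0,0],[0,0,0],1],
  [[0,0,0],[0,0,0],1],
])

```text
t: 35.43
eef_pos: [560.1, 150.2, 269.5]
eef_rot: [0.101, 0.96, 0.027, -0.259]
ft_force: [1.3, 0.5, -4.2]
opening: 15.7
gripper_force: 45.0
```

>>> servo_tool([
  [[0,0,0],[0,-2,0],1],
  [[0,0,0],[0,-7,0],1],
  [[0,0,0],[0,-7,0],1],
  [[0,0,0],[0,-7,0],1],
  [[0,0,0],[0,-7,0],1],
  [[0,0,0],[0,0,0],1],
  [[0,0,0],[0,0,0],1],
  [[0,0,0],[0,0,0],1],
])

```text
t: 36.1
eef_pos: [560.7, 150.1, 269.7]
eef_rot: [0.105, 0.995, 0.0, -0.003]
ft_force: [-0.1, -0.0, -2.7]
opening: 15.5
gripper_force: 45.0
```

```bash
python3 -c "
from m import *
rd(12)
level(78,560,150,270)"
```

```text
t 36.65 pos [560.8 149.7 268.4] moment tool [-0.0068 -0.0237 -0.0001] sd [0.0353 0.0315 0.0325] F [ 0.26 -0.11 -3.12] tq [-0.0447  0.123   0.0026] [0.0153 0.0198 0.0145] vel 0.003
shift cm [ 0.08  0.   -0.14] turn [-0.06 -0.34 -0.04] joints [-0.22  0.39 -0.19  1.88  0.09  0.88  0.91]
```

>>> servo_tool([
  [[0,0,0],[0,-7,0],1],
  [[0,0,0],[0,-7,0],1],
  [[0,0,0],[0,-7,0],1],
  [[0,0,0],[0,-7,0],1],
  [[0,0,0],[0,0,0],1],
  [[0,0,0],[0,0,0],1],
  [[0,0,0],[0,0,0],1],
  [[0,0,0],[0,0,0],1],
  [[0,0,0],[0,0,0],1],
  [[0,0,0],[0,0,0],1],
  [[0,0,0],[0,7,0],1],
  [[0,0,0],[0,7,0],1],
  [[0,0,0],[0,7,0],1],
  [[0,0,0],[0,7,0],1],
  [[0,0,0],[0,0,0],1],
  [[0,0,0],[0,0,0],1],
  [[0,0,0],[0,0,0],1],
])

```text
t: 38.12
eef_pos: [563.0, 144.5, 267.1]
eef_rot: [0.11, 0.994, -0.007, -0.007]
ft_force: [-0.6, 1.2, -3.1]
opening: 15.5
gripper_force: 45.0
```

```bash
python3 -c "
from m import *
rd(12)
level(78,560,150,270)"
```

```text
t 38.67 pos [563.2 145.4 267.9] moment tool [-0.051  -0.0143  0.0071] sd [0.0389 0.02   0.0311] F [-0.06  0.19 -3.44] tq [ 0.0253  0.1567 -0.0009] [0.0214 0.0182 0.0242] vel 0.005
shift cm [ 0.41  0.38 -0.22] turn [-0.88 -0.73 -0.6 ] joints [-0.23  0.4  -0.17  1.87  0.09  0.9   0.9 ]
```

>>> servo_tool([
  [[0.2,0.2,0],[-0.5,-0.4,-0.3],1],
  [[0,0.2,0],[-0.4,-0.3,-0.3],1],
  [[0,0,0],[0,7,0],1],
  [[0,0,0],[0,7,0],1],
  [[0,0,0],[0,7,0],1],
  [[0,0,0],[0,7,0],1],
  [[0,0,0],[0,6,0],1],
  [[0,0,0],[0,0,0],1],
  [[0,0,0],[0,0,0],1],
  [[0,0,0],[0,0,0],1],
  [[0,0,0],[0,0,0],1],
  [[0,0,0],[0,0,0],1],
  [[0,0,0],[0,0,0],1],
])

```text
t: 39.8
eef_pos: [561.8, 150.1, 268.9]
eef_rot: [0.099, 0.951, 0.031, -0.29]
ft_force: [0.1, -0.1, -3.3]
opening: 15.6
gripper_force: 45.0
```

```bash
python3 -c "
from m import *
level(78,560,150,270)
rd(4)
im,c=grab('side'); P=readout.sense()['eef_pos']; u,v=proj(P,c).astype(int); print(u,v)
cv2.imwrite('pics/t1.png',cv2.resize(im[max(v-120,0):v+110,u-120:u+120],None,fx=2.5,fy=2.5)[:,:,::-1])"
```

```text
shift cm [ 0.2  -0.04  0.01] turn [  0.04 -33.88   0.06] joints [-0.09  0.65 -0.24  1.54 -0.14  1.48  1.1 ]
t 39.95 pos [562.  149.8 268.4] moment tool [-0.0194 -0.9826 -0.0129] sd [0.0154 0.0348 0.019 ] F [-0.26  0.06 -3.28] tq [-1.369   2.7161 -0.0101] [0.0046 0.0118 0.0005] vel 0.01
308 109
```

View pics/t1.png

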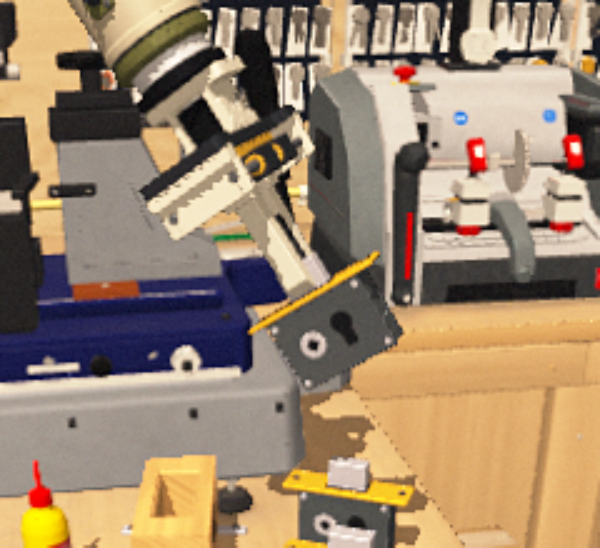

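The case tilts rigidly with the tool (its right end is clearly raised, centre near (330,320)), so the rocking itself is valid. The level reading needs to be cleaner, so both level poses will be approached from the same side.

>>> servo_tool([
  [[0,0,0],[0,-6,0],1],
  [[0,0,0],[0,-7,0],1],
  [[0,0,0],[0,-7,0],1],
  [[0,0,0],[0,-7,0],1],
  [[0,0,0],[0,-4,0],1],
  [[0,0,0],[0,-2,0],1],
  [[0,0,0],[0,-1,0],1],
  [[0,0,0],[0,0,0],1],
  [[0,0,0],[0,0,0],1],
  [[0,0,0],[0,0,0],1],
])

```text
t: 40.88
eef_pos: [562.6, 149.3, 267.4]
eef_rot: [0.105, 0.994, 0.0, -0.001]
ft_force: [0.6, 0.5, -3.8]
opening: 16.1
gripper_force: 45.0
```

```bash
cat > m.py <<'E'
from h import *
def rd(n,psi):
    a=np.radians(psi); yv=np.array([np.cos(a),np.sin(a),0]); zv=np.array([0,0,-1.]); Rg=R.from_matrix(np.c_[np.cross(yv,zv),yv,zv])
    A=[]
    for i in range(n):
        s=readout.sense(); Rt=R.from_quat(s['eef_rot'])
        A.append(np.r_[Rg.inv().apply(s['moment']),(Rg.inv()*Rt).as_rotvec(degrees=True),s['joint_torque'][4:],s['ft_force'],s['eef_pos']]); viewer.grab_frame('side')
    A=np.array(A); m=A.mean(0);e=A.std(0)/n**.5
    print('t',round(s['t'],2),'M',m[:3].round(4),e[:3].round(4),'tilt',m[3:6].round(3),e[3:6].round(3),'tq',m[6:9].round(4),e[6:9].round(4),'F',m[9:12].round(2),'pos',m[12:].round(1))
E
python3 -c "
from m import *
rd(10,78)"
```

```text
t 41.33 M [-0.0124  0.0006 -0.0128] [0.0059 0.005  0.0082] tilt [-0.005  0.085  0.047] [0.002 0.007 0.005] tq [-0.027   0.0895  0.0034] [0.0025 0.0033 0.0009] F [ 0.21  0.16 -3.51] pos [562.5 149.3 267.4]
```

>>> servo_tool([
  [[0,0,0],[0,-5,0],1],
  [[0,0,0],[0,-5,0],1],
  [[0,0,0],[0,-5,0],1],
  [[0,0,0],[0,-5,0],1],
  [[0,0,0],[0,-4,0],1],
  [[0,0,0],[0,-3,0],1],
  [[0,0,0],[0,0,0],1],
  [[0,0,0],[0,0,0],1],
  [[0,0,0],[0,0,0],1],
  [[0,0,0],[0,0,0],1],
  [[0,0,0],[0,0,0],1],
  [[0,0,0],[0,0,0],1],
])

```text
t: 42.38
eef_pos: [562.8, 148.7, 267.8]
eef_rot: [0.103, 0.967, -0.024, 0.232]
ft_force: [0.6, 0.0, -2.4]
opening: 15.5
gripper_force: 45.0
```

```bash
python3 -c "
from m import *
level(78,560,150,270)"
```

```text
shift cm [ 0.17  0.07 -0.33] turn [ 0.   26.95 -0.13] joints [-0.66  0.27  0.16  2.2   0.73  0.4   0.21]
```

>>> servo_tool([
  [[0,0,0],[0,5,0],1],
  [[0,0,0],[0,5,0],1],
  [[0,0,0],[0,5,0],1],
  [[0,0,0],[0,5,0],1],
  [[0,0,0],[0,5,0],1],
  [[0,0,0],[0,5,0],1],
  [[0,0,0],[0,4,0],1],
  [[0,0,0],[0,-4,0],1],
  [[0,0,0],[0,-2,0],1],
  [[0,0,0],[0,-1,0],1],
  [[0,0,0],[0,0,0],1],
  [[0,0,0],[0,0,0],1],
  [[0,0,0],[0,0,0],1],
])

```text
t: 43.47
eef_pos: [562.9, 148.7, 267.8]
eef_rot: [0.106, 0.994, -0.002, 0.008]
ft_force: [-1.0, 0.4, -3.6]
opening: 15.8
gripper_force: 45.0
```

```bash
python3 -c "
from m import *
rd(10,78)"
```

```text
t 43.92 M [0.0062 0.0373 0.0138] [0.0132 0.007  0.0109] tilt [ 0.105 -0.961  0.108] [0.002 0.001 0.002] tq [0.0279 0.0149 0.0063] [0.0013 0.0017 0.001 ] F [-0.01 -0.07 -3.52] pos [562.8 148.8 267.6]
```

```bash
python3 -c "
from m import *
level(75.5,518,168,80.5)
plan(518,168,115,75.5,start=(readout.sense()['eef_pos'],78))"
```

```text
shift cm [ 5.08  0.97 18.62] turn [-0.09  0.97  2.4 ] joints [-0.24  0.38 -0.17  1.9   0.1   0.86  0.9 ]
n 5 row [[np.float64(0.955), np.float64(0.173), np.float64(3.051)], [0, 0, 0.5]] from [562.6 148.8 267.6] 78
```

>>> servo_tool([
  [[0.96,0.17,2.5],[0,0.9,0.5],1],
  [[0.96,0.17,3.2],[0,0,0.5],1],
  [[0.96,0.17,3.3],[0,0,0.5],1],
  [[0.96,0.17,3.3],[0,0,0.5],1],
  [[0.96,0.17,2.8],[0,0,0.5],1],
  [[0,0,2],[0,0,0],1],
  [[0,0,0.8],[0,0,0],1],
  [[0,0,0],[0,0,0],1],
  [[0,0,0],[0,0,0],1],
])

```text
t: 44.72
eef_pos: [519.0, 167.6, 88.8]
eef_rot: [0.127, 0.992, -0.001, 0.001]
ft_force: [0.2, 0.3, -2.1]
opening: 15.8
gripper_force: 45.0
```

```bash
python3 -c "
from m import *
level(75.5,518,168,80)"
```

```text
shift cm [0.11 0.01 0.88] turn [-0.09  0.1  -0.11] joints [-0.34  0.59 -0.11  2.12  0.16  0.43  0.74]
```

>>> servo_tool([
  [[0,0,0.5],[0,0,0],1],
  [[0,0,0.35],[0,0,0],1],
  [[0,0,0],[0,0,0],1],
  [[0,0,0],[0,0,0],0.65],
  [[0,0,0],[0,0,0],0.65],
  [[0,0,0],[0,0,0],0.65],
  [[0,0,-2.2],[0,0,0],0.6],
  [[0,0,-2.3],[0,0,0],0.6],
  [[-0.84,-3.14,0],[0,0,0],0.6],
  [[-0.84,-3.14,0],[0,0,0],0.6],
  [[0,0,0],[0,0,0],0.6],
  [[0,0,0],[0,0,0],0.6],
])

```text
t: 45.72
eef_pos: [518.9, 100.6, 125.5]
eef_rot: [0.129, 0.992, -0.001, 0.001]
ft_force: [-0.4, -0.2, -0.0]
opening: 37.2
gripper_force: 0.0
```

```bash
python3 -c "
from m import *
level(75.1,519.5,103,79.8)"
```

```text
shift cm [0.02 0.26 4.57] turn [-0.12  0.12  0.08] joints [-0.2   0.52 -0.14  2.14  0.15  0.49  0.86]
```

>>> servo_tool([
  [[0,0.15,2],[0,0,0],0.6],
  [[0,0,1.6],[0,0,0],0.6],
  [[0,0,0.75],[0,0,0],0.6],
  [[0,0,0.2],[0,0,0],0.7],
  [[0,0,0],[0,0,0],1],
  [[0,0,0],[0,0,0],1],
  [[0,0,0],[0,0,0],1],
  [[0,0,0],[0,0,0],1],
  [[0,0,0],[0,0,0],1],
])

```text
t: 46.47
eef_pos: [519.4, 104.1, 80.1]
eef_rot: [0.127, 0.992, -0.001, 0.001]
ft_force: [-0.3, -0.4, 1.8]
opening: 16.0
gripper_force: 45.0
```

>>> servo_tool([
  [[0,0,-2],[0,0,0],1],
  [[0,0,-3.7],[0,0,0],1],
  [[0,0,-3.8],[0,0,0],1],
  [[-0.9,1.5,-3.5],[0,0,0],1],
  [[-1.1,2,-3.3],[0,0,0],1],
  [[-1,2,-2.4],[0,7,0],1],
  [[0,0,0],[0,7,0],1],
  [[0,0,0],[0,7,0],1],
  [[0,0,0],[0,7,0],1],
  [[0,0,0],[0,2,0],1],
  [[0,0,0],[0,0,0],1],
  [[0,0,0],[0,0,0],1],
  [[0,0,0],[0,0,0],1],
  [[0,0,0],[0,0,0],1],
  [[0,0,0],[0,-7,0],1],
  [[0,0,0],[0,-7,0],1],
  [[0,0,0],[0,-7,0],1],
  [[0,0,0],[0,-5,0],1],
  [[0,0,0],[0,-3,0],1],
  [[0,0,0],[0,-1,0],1],
])

```text
t: 48.13
eef_pos: [558.7, 150.0, 266.4]
eef_rot: [0.126, 0.992, -0.002, 0.007]
ft_force: [0.2, 0.1, -3.8]
opening: 15.8
gripper_force: 45.0
```

>>> servo_tool([
  [[0,0,0],[0,0,0],1],
  [[0,0,0],[0,0,0],1],
])

```text
t: 48.3
eef_pos: [560.8, 149.0, 265.2]
eef_rot: [0.127, 0.992, -0.002, 0.005]
ft_force: [1.0, 0.1, -3.4]
opening: 15.8
gripper_force: 45.0
```

```bash
python3 -c "
from m import *
rd(10,75.3)"
```

```text
t 48.75 M [0.0061 0.03   0.0019] [0.0089 0.0114 0.0058] tilt [ 0.154 -0.544 -0.032] [0.003 0.004 0.008] tq [ 0.0099  0.0454 -0.0052] [0.0052 0.0081 0.009 ] F [ 0.3  -0.11 -3.32] pos [561.3 148.5 264.3]
```

>>> servo_tool([
  [[0,0,0],[0,-5,0],1],
  [[0,0,0],[0,-5,0],1],
  [[0,0,0],[0,-5,0],1],
  [[0,0,0],[0,-5,0],1],
  [[0,0,0],[0,-4,0],1],
  [[0,0,0],[0,-3,0],1],
  [[0,0,0],[0,0,0],1],
  [[0,0,0],[0,0,0],1],
  [[0,0,0],[0,0,0],1],
  [[0,0,0],[0,0,0],1],
  [[0,0,0],[0,6,0],1],
  [[0,0,0],[0,6,0],1],
  [[0,0,0],[0,6,0],1],
  [[0,0,0],[0,6,0],1],
  [[0,0,0],[0,6,0],1],
  [[0,0,0],[0,5,0],1],
  [[0,0,0],[0,-4,0],1],
  [[0,0,0],[0,-3,0],1],
  [[0,0,0],[0,0,0],1],
  [[0,0,0],[0,0,0],1],
])

```text
t: 50.47
eef_pos: [562.1, 146.0, 264.4]
eef_rot: [0.13, 0.991, -0.007, 0.023]
ft_force: [1.1, -0.4, -2.6]
opening: 15.4
gripper_force: 45.0
```

```bash
python3 -c "
from m import *
rd(10,75.3)"
```

```text
t 50.92 M [-0.0134  0.0833 -0.0043] [0.0128 0.0122 0.0095] tilt [ 0.504 -2.728  0.212] [0.006 0.009 0.005] tq [ 0.1416 -0.1052 -0.0078] [0.0156 0.0239 0.0213] F [ 0.28 -0.27 -3.4 ] pos [562.3 146.3 264.2]
```

```bash
python3 -c "
from m import *
level(75.3,519,103,80)"
```

```text
shift cm [ 3.93 -5.15 18.28] turn [-0.53  2.76 -0.18] joints [-0.26  0.38 -0.15  1.92  0.13  0.82  0.83]
```

>>> servo_tool([
  [[0,0,0],[-0.53,2.76,-0.18],1],
  [[1,-1.8,3.0],[0,0,0],1],
  [[1.1,-1.8,3.2],[0,0,0],1],
  [[0.97,-1.65,3.3],[0,0,0],1],
  [[0,0,4],[0,0,0],1],
  [[0,0,3],[0,0,0],1],
  [[0,0,1.2],[0,0,0],1],
  [[0,0,0.3],[0,0,0],1],
  [[0,0,0],[0,0,0],1],
])

```text
t: 51.72
eef_pos: [518.9, 103.7, 83.3]
eef_rot: [0.128, 0.992, -0.0, -0.001]
ft_force: [0.2, 0.3, -3.7]
opening: 15.5
gripper_force: 45.0
```

```bash
python3 -c "
from m import *
level(75.3,519,103,80)"
```

```text
shift cm [-0.02 -0.06  0.33] turn [-0.04 -0.06  0.01] joints [-0.23  0.59 -0.11  2.16  0.16  0.4   0.84]
```

>>> servo_tool([
  [[0,0,0.3],[0,0,0],1],
  [[0,0,0],[0,0,0],0.65],
  [[0,0,0],[0,0,0],0.65],
  [[0,0,0],[0,0,0],0.6],
  [[0,0,-2.2],[0,0,0],0.6],
  [[0,0,-2.3],[0,0,0],0.6],
  [[0.9,3.07,0],[0,0,0],0.6],
  [[0.9,3.07,0],[0,0,0],0.6],
  [[0.9,3.08,0],[0,0,0],0.6],
  [[0.9,3.08,0],[0,0,0],0.6],
  [[0,0,0],[0,0,0],0.6],
  [[0,0,1.5],[0,0,0],0.6],
  [[0,0,1.7],[0,0,0],0.6],
  [[0,0,0.7],[0,0,0],0.6],
  [[0,0,0.6],[0,0,0],0.75],
  [[0,0,0],[0,0,0],1],
  [[0,0,0],[0,0,0],1],
  [[0,0,0],[0,0,0],1],
  [[0,0,0],[0,0,0],1],
  [[0,0,0],[0,0,0],1],
])

```text
t: 53.38
eef_pos: [515.8, 231.7, 81.6]
eef_rot: [0.128, 0.992, 0.0, 0.001]
ft_force: [-0.0, 0.2, 0.6]
opening: 15.9
gripper_force: 44.9
```

```bash
python3 -c "
from m import *
plan(495,387,240,82.7,n=5,start=((516,232,137),75.3))"
```

```text
n 5 row [[np.float64(1.043), np.float64(2.952), np.float64(-2.06)], [0, 0, -1.48]] from [516. 232. 137.] 75.3
```

```bash
python3 -c "
from m import *
plan(480,389,165,82.7,n=5,start=((516,232,137),75.3))
plan(518,167.8,126,75.5,n=7,start=((480,389,150),82.7))"
```

```text
n 5 row [[np.float64(1.345), np.float64(2.93), np.float64(-0.56)], [0, 0, -1.48]] from [516. 232. 137.] 75.3
n 7 row [[np.float64(-1.104), np.float64(-3.012), np.float64(0.343)], [0, 0, 1.029]] from [480. 389. 150.] 82.7
```

>>> servo_tool([
  [[0,0,-2],[0,0,0],1],
  [[0,0,-3.5],[0,0,0],1],
  [[1.2,2.9,-2.06],[0,0,-1.48],1],
  [[1.2,2.9,-2.06],[0,6,-1.48],1],
  [[0,0,0],[0,7,0],1],
  [[0,0,0],[0,7,0],1],
  [[0,0,0],[0,7,0],1],
  [[0,0,0],[0,3,0],1],
  [[0,0,0],[0,0,0],1],
  [[0,0,0],[0,0,0],1],
  [[0,0,0],[0,0,0],1],
  [[0,0,0],[0,0,0],1],
  [[0,0,0],[0,-7,0],1],
  [[0,0,0],[0,-7,0],1],
  [[0,0,0],[0,-7,0],1],
  [[0,0,0],[0,-7,0],1],
  [[0,0,0],[0,-2,0],1],
  [[0,0,0],[0,0,0],1],
])

```text
t: 54.88
eef_pos: [502.4, 295.7, 179.1]
eef_rot: [0.099, 0.995, 0.001, 0.001]
ft_force: [-1.0, 0.6, -5.5]
opening: 15.4
gripper_force: 45.0
```

```bash
python3 -c "
from m import *
rd(2,78.3)
plan(480,389,110,82.7)"
```

```text
t 54.93 M [ 0.0095  0.0691 -0.0378] [0.0145 0.033  0.0009] tilt [-0.129 -0.079 -0.249] [0.009 0.039 0.037] tq [ 0.5204 -0.6439 -0.6383] [0.1632 0.2043 0.1364] F [-0.51  0.52 -5.12] pos [503.1 295.4 178.9]
n 4 row [[np.float64(1.029), np.float64(2.216), np.float64(1.707)], [0, 0, np.float64(-1.08)]] from [505.1 294.6 178.3] 78.4
```

>>> servo_tool([
  [[1.03,2.22,0.2],[0,0,-1.08],1],
  [[1.03,2.22,0.2],[0,0,-1.08],1],
  [[1.03,2.22,0.2],[0,0,-1.08],1],
  [[1.03,2.22,1],[0,0,-1.08],1],
  [[0,0,3],[0,0,0],1],
  [[0,0,3],[0,0,0],1],
  [[0,0,1],[0,0,0],1],
  [[0,0,0.3],[0,0,0],1],
  [[0,0,0],[0,0,0],1],
])

```text
t: 55.73
eef_pos: [481.8, 387.7, 87.7]
eef_rot: [0.066, 0.998, 0.0, -0.001]
ft_force: [0.4, -0.6, -3.9]
opening: 15.7
gripper_force: 45.0
```

```bash
python3 -c "
from m import *
level(82.7,480,389,84)"
```

```text
shift cm [0.2  0.11 0.37] turn [-0.   -0.06 -0.22] joints [-0.68  0.65 -0.14  1.95  0.16  0.54  0.52]
```

>>> servo_tool([
  [[0,0,0.3],[0,0,0],1],
  [[0,0,0.15],[0,0,0],1],
  [[0,0,0],[0,0,0],0.65],
  [[0,0,0],[0,0,0],0.65],
  [[0,0,0],[0,0,0],0.6],
  [[0,0,-2.5],[0,0,0],0.6],
  [[0,0,-3.5],[0,0,0],0.6],
  [[-1.08,-3,0.3],[0,0,1.03],0.6],
  [[-1.08,-3,0.3],[0,0,1.03],0.6],
  [[-1.08,-3,0.3],[0,0,1.03],0.6],
  [[-1.08,-3,0.3],[0,0,1.03],0.6],
  [[-1.08,-3,0.3],[0,0,1.03],0.6],
  [[-1.08,-3,0.3],[0,0,1.03],0.6],
  [[-1.08,-3,0.3],[0,0,1.03],0.6],
  [[0,0,0],[0,0,0],0.6],
  [[0,0,0],[0,0,0],0.6],
])

```text
t: 57.07
eef_pos: [517.8, 166.3, 123.2]
eef_rot: [0.129, 0.992, 0.001, 0.001]
ft_force: [0.3, 1.1, 0.5]
opening: 37.2
gripper_force: 0.0
```

```bash
python3 -c "
from m import *
level(75.5,518,167.8,79.8)
plan(667.5,150.3,165,5.4,start=((518,167.8,165),75.5))"
```

```text
shift cm [0.02 0.14 4.34] turn [ 0.07  0.07 -0.35] joints [-0.32  0.54 -0.14  2.1   0.14  0.51  0.75]
n 11 row [[np.float64(-1.121), np.float64(0.93), np.float64(-0.0)], [0, 0, 6.373]] from [518.  167.8 165. ] 75.5
```

>>> servo_tool([
  [[0,0.1,2],[0,0,0],0.6],
  [[0,0,1.6],[0,0,0],0.6],
  [[0,0,0.6],[0,0,0],0.65],
  [[0,0,0.15],[0,0,0],0.75],
  [[0,0,0],[0,0,0],1],
  [[0,0,0],[0,0,0],1],
  [[0,0,0],[0,0,0],1],
  [[0,0,0],[0,0,0],1],
  [[0,0,0],[0,0,0],1],
  [[0,0,-2.5],[0,0,0],1],
  [[0,0,-4],[0,0,0],1],
  [[-1.12,0.93,-3.5],[0,0,6.37],1],
  [[-1.12,0.93,0],[0,0,6.37],1],
  [[-1.12,0.93,0],[0,0,6.37],1],
  [[-1.12,0.93,0],[0,0,6.37],1],
  [[-1.12,0.93,0],[0,0,6.37],1],
  [[-1.12,0.93,0],[0,0,6.37],1],
  [[-1.12,0.93,0],[0,0,6.37],1],
  [[-1.12,0.93,0],[0,0,6.37],1],
  [[-1.12,0.93,0],[0,0,6.37],1],
])

```text
t: 58.73
eef_pos: [643.5, 168.5, 179.0]
eef_rot: [0.589, 0.808, 0.001, -0.0]
ft_force: [1.1, 0.4, -2.1]
opening: 16.0
gripper_force: 44.9
```

```bash
python3 -c "
from m import *
plan(667.5,150.3,168,5.4)
s=readout.sense();print(s['opening'],s['gripper_force'],s['ft_force'])"
```

```text
n 2 row [[np.float64(-1.188), np.float64(0.933), np.float64(0.551)], [0, 0, np.float64(6.18)]] from [643.5 168.5 179. ] 17.8
16.02521324129074 44.92497503757477 [ 1.13998365  0.44138012 -2.07768394]
```

```bash
python3 -c "
from m import *
import pickle
im,c=grab('wrist'); pickle.dump(c,open('c.pkl','wb')); np.save('w2.npy',im)
print(proj((669,147.5,75),c), proj((645,185,75),c))
cv2.imwrite('pics/w2.png',cv2.resize(im[60:400,60:460],None,fx=1.7,fy=1.7,interpolation=cv2.INTER_CUBIC)[:,:,::-1])"
```

```text
[297.98858091 243.77849078] [284.56509517 193.32417495]
```

View pics/w2.png

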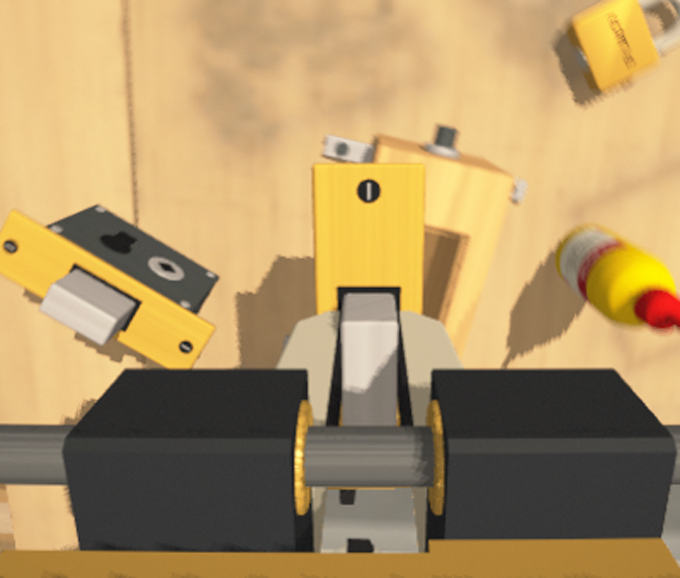

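```bash
python3 -c "
from m import *
import pickle
c=pickle.load(open('c.pkl','rb'))
a=np.radians(95.3); ux=np.array([np.cos(a),np.sin(a)]); uy=np.array([-ux[1],ux[0]])
for p,(l,w) in (((335.3,198.2),(46.25,-19.25)),((361.8,164.1),(77,-32))):
    P=plane(p,c,75)[:2]; print(P.round(1),'centre',(P-l*ux-w*uy).round(1))
# right block edge and mortise edge angle: points on block right edge
q=[plane((x/1.7+60,y/1.7+60),c,75)[:2] for x,y in ((513,177),(462,340),(468,235),(443,318))]
for i,j in ((1,0),(3,2)): d=q[i]-q[j]; print(np.degrees(np.arctan2(-d[1],-d[0])))
# plate end check z of held case: plate top z = tcp-80+66 
s=readout.sense(); z=s['eef_pos'][2]-80+66
P=[plane((x/1.7+60,y/1.7+60),c,z)[:2] for x,y in ((314,164),(425,164))]; m=(P[0]+P[1])/2
b=np.radians(17.8+90); print('plate end',P,'centre',m-57*np.array([np.cos(b),np.sin(b)]),s['eef_pos'], np.degrees(np.arctan2(*(P[1]-P[0])[::-1])))
"
```

```text
[684.9 193.6] centre [670.  145.7]
[695.  225.5] centre [670.2 145.9]
94.05229934787982
93.99986111570195
plate end [array([611.29044914, 216.76795183]), array([642.66589359, 226.81443387])] centre [644.40280374 167.51981746] [646.17343818 166.52694956 179.10559825] 17.755172966465604
```

```bash
python3 -c "
from m import *
s=readout.sense();print(s['t'],s['eef_pos'])
plan(669.5,146.5,165,5.0)"
```

```text
58.7833 [646.17343818 166.52694956 179.10559825]
n 2 row [[np.float64(-1.258), np.float64(0.888), np.float64(0.705)], [0, 0, np.float64(6.089)]] from [646.2 166.5 179.1] 17.2
```

>>> servo_tool([
  [[-1.2,0.86,0.5],[0,0,6],1],
  [[-1.2,0.86,0.5],[0,0,6],1],
  [[0,0,0.3],[0,0,0],1],
  [[0,0,0],[0,0,0],1],
  [[0,0,0],[0,0,0],1],
])

```text
t: 59.2
eef_pos: [664.9, 150.1, 165.7]
eef_rot: [0.668, 0.744, 0.0, -0.001]
ft_force: [-0.7, -0.2, -3.0]
opening: 15.6
gripper_force: 44.9
```

```bash
python3 -c "
from m import *
s=readout.sense();print(s['eef_pos'],s['ft_force'],s['moment'])
level(5.0,669.5,146.5,160)"
```

```text
[664.91403139 150.13397246 165.74435599] [-0.65910248 -0.19448005 -2.95246733] [-0.08154721  0.05147008  0.00637199]
shift cm [-0.41  0.42  0.57] turn [-0.05 -0.09  1.21] joints [-0.42  0.62  0.19  1.77 -0.16  0.77 -0.05]
```

>>> servo_tool([
  [[-0.4,0.42,0.3],[0,0,1.2],1],
  [[0,0,0],[0,0,0],1],
  [[0,0,0.5],[0,0,0],1],
  [[0,0,0.4],[0,0,0],1],
  [[0,0,0.3],[0,0,0],1],
  [[0,0,0],[0,0,0],1],
])

```text
t: 59.7
eef_pos: [670.4, 146.5, 150.9]
eef_rot: [0.676, 0.737, 0.001, -0.0]
ft_force: [-0.7, 0.3, -0.7]
opening: 15.8
gripper_force: 44.9
```

```bash
python3 -c "
from m import *
s=readout.sense();print(s['ft_force'],s['moment'])
level(5.0,669.5,146.5,145)"
```

```text
[-0.71890836  0.34161449 -0.65131709] [-0.04022169  0.24964014 -0.0505249 ]
shift cm [ 0.01 -0.09  0.59] turn [ 0.02 -0.08 -0.13] joints [-0.42  0.64  0.19  1.77 -0.17  0.74 -0.05]
```

>>> servo_tool([
  [[0,0,0.3],[0,0,0],1],
  [[0,0,0.3],[0,0,0],1],
  [[0,0,0.2],[0,0,0],1],
  [[0,0,0],[0,0,0],1],
])

```text
t: 60.03
eef_pos: [670.4, 146.9, 142.5]
eef_rot: [0.676, 0.737, 0.001, -0.001]
ft_force: [0.3, 2.5, -3.9]
opening: 15.4
gripper_force: 45.0
```

```bash
python3 -c "
from m import *
s=readout.sense();print(s['ft_force'],s['moment'])
level(5.0,669.5,146.5,145)"
```

```text
[ 0.25427136  2.54242479 -3.94166101] [ 0.86801926 -0.13891854  0.07792041]
shift cm [-0.03 -0.09 -0.25] turn [ 0.02 -0.11 -0.13] joints [-0.42  0.65  0.19  1.78 -0.17  0.73 -0.05]
```

>>> servo_tool([
  [[0.1,0,0.6],[0,0,0],1],
  [[0,0,0.8],[0,0,0],1],
  [[0,0,0.8],[0,0,0],1],
  [[0,0,0.4],[0,0,0],1],
  [[0,0,0],[0,0,0],1],
])

```text
t: 60.45
eef_pos: [670.5, 147.2, 115.9]
eef_rot: [0.677, 0.736, 0.001, -0.0]
ft_force: [1.3, 2.5, -5.9]
opening: 15.8
gripper_force: 45.0
```

```bash
python3 -c "
from m import *
s=readout.sense();print(s['ft_force'],s['moment'])
level(5.0,669.5,146.5,93)"
```

```text
[ 1.26167664  2.51708659 -5.91665341] [ 0.5802563  -0.51807533  0.16958273]
shift cm [-0.07 -0.11  2.29] turn [ 0.02 -0.06 -0.15] joints [-0.41  0.68  0.18  1.79 -0.18  0.68 -0.05]
```

Sliding in freely. Next, over the catch.

>>> servo_tool([
  [[0,0,0.5],[0,0,0],1],
  [[0,0,0.5],[0,0,0],1],
  [[0,0,0.5],[0,0,0],1],
  [[0,0,0.3],[0,0,0],1],
  [[0,0,0.2],[0,0,0],1],
  [[0,0,0],[0,0,0],1],
])

```text
t: 60.95
eef_pos: [670.0, 147.1, 96.2]
eef_rot: [0.677, 0.736, 0.0, -0.001]
ft_force: [1.2, 2.8, -5.8]
opening: 15.6
gripper_force: 45.0
```

```bash
python3 -c "
from m import *
s=readout.sense();print(s['ft_force'],s['moment'])
level(5.0,669.5,146.5,93)"
```

```text
[ 1.16205485  2.78101267 -5.81759901] [ 0.84341138 -0.06114579  0.05748282]
shift cm [-0.05 -0.06  0.32] turn [-0.03 -0.06 -0.17] joints [-0.41  0.71  0.17  1.8  -0.19  0.65 -0.04]
```

>>> servo_tool([
  [[0,0,0.2],[0,0,0],1],
  [[0,0,0.15],[0,0,0],1],
  [[0,0,0.1],[0,0,0],1],
  [[0,0,0],[0,0,0],1],
])

```text
t: 61.28
eef_pos: [670.4, 147.2, 92.6]
eef_rot: [0.677, 0.736, 0.001, -0.0]
ft_force: [-1.6, 3.2, -1.3]
opening: 15.8
gripper_force: 45.0
```

```bash
python3 -c "
from m import *
s=readout.sense();print(s['ft_force'],s['moment'])
level(5.0,669.5,146.5,93)"
```

```text
[-1.5929324   3.24720574 -1.27811509] [0.89257264 0.20395078 0.00396935]
shift cm [-0.06 -0.09 -0.04] turn [ 0.02 -0.07 -0.17] joints [-0.4   0.71  0.17  1.8  -0.19  0.64 -0.04]
```

>>> servo_tool([
  [[0,0,0.12],[0,0,0],1],
  [[0,0,0.08],[0,0,0],1],
  [[0,0,0],[0,0,0],1],
])

```text
t: 61.53
eef_pos: [670.3, 147.1, 92.5]
eef_rot: [0.677, 0.736, 0.001, -0.0]
ft_force: [-7.0, 2.6, 15.1]
opening: 15.6
gripper_force: 45.0
```

>>> servo_tool([
  [[0,0,-0.1],[0,0,0],0.65],
  [[0,0,0],[0,0,0],0.65],
  [[0,0,0],[0,0,0],0.65],
  [[0,0,0],[0,0,0],0.65],
  [[0,0,-2],[0,0,0],0.65],
  [[0,0,-4],[0,0,0],0.65],
  [[0,0,-4],[0,0,0],0.65],
  [[1.5,0,-4],[0,0,0],0.65],
  [[3,0,-4],[0,0,0],0.65],
  [[3.5,0,-1],[0,0,0],0.65],
  [[3.5,0,0],[0,0,0],0.65],
  [[0,0,0],[0,0,0],0.65],
  [[0,0,0],[0,0,0],0.65],
])

```text
t: 62.62
eef_pos: [660.3, 258.9, 273.6]
eef_rot: [0.675, 0.738, 0.001, -0.001]
ft_force: [0.5, -0.6, -0.0]
opening: 32.8
gripper_force: 0.0
```

```bash
python3 -c "
from m import *
im,c=grab('scene')
cv2.imwrite('pics/fin.png',cv2.resize(im[140:340,80:380],None,fx=2.6,fy=2.6,interpolation=cv2.INTER_CUBIC)[:,:,::-1])
hsv=cv2.cvtColor(im,cv2.COLOR_RGB2HSV)
m=cv2.inRange(hsv,(18,170,110),(32,255,255)); m=cv2.morphologyEx(m,cv2.MORPH_CLOSE,np.ones((3,3)))
for k in cv2.findContours(m,cv2.RETR_EXTERNAL,cv2.CHAIN_APPROX_NONE)[0]:
    if cv2.contourArea(k)<150: continue
    for z in (66,68,79): print(z,[np.round(q,1) for q in cv2.minAreaRect(np.array([plane(p[0],c,float(z))[:2] for p in k],np.float32))])
"
```

```text
66 [array([520.6, 102.9]), array([ 33.9, 113.2]), np.float64(75.2)]
68 [array([519.6, 101.9]), array([ 33.8, 112.9]), np.float64(75.2)]
79 [array([514.3,  96.5]), array([ 33.2, 111. ]), np.float64(75.2)]
66 [array([678.4, 151.7]), array([ 36. , 115.4]), np.float64(5.0)]
68 [array([677. , 150.5]), array([ 35.9, 115. ]), np.float64(5.0)]
79 [array([669.1, 144.4]), array([ 35.3, 113.2]), np.float64(5.0)]
66 [array([483.7, 389.7]), array([ 35.4, 114.7]), np.float64(82.4)]
68 [array([482.8, 387.9]), array([ 35.3, 114.3]), np.float64(82.4)]
79 [array([478.1, 377.8]), array([ 34.7, 112.5]), np.float64(82.4)]
66 [array([692.9, 264.4]), array([44.6, 35.7]), np.float64(44.2)]
68 [array([691.5, 263. ]), array([44.4, 35.6]), np.float64(44.2)]
79 [array([683.3, 255. ]), array([43.7, 35. ]), np.float64(44.2)]
66 [array([751.2, 171.8]), array([98.4, 39.4]), np.float64(36.8)]
68 [array([749.5, 170.6]), array([98.1, 39.2]), np.float64(36.8)]
79 [array([740.4, 164.1]), array([96.5, 38.6]), np.float64(36.8)]
```

View pics/fin.png

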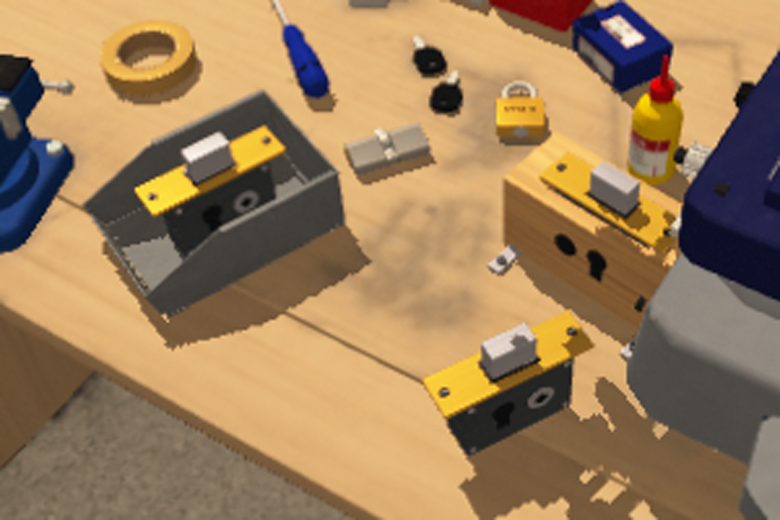

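The final picture shows one case standing in the bin (plate near (210,170)), one with its plate flat on the block (near (612,200)), and one standing on the desk (near (510,365)). The bystanders have not moved.

```bash
python3 -c "
from plant import ctrl
print(ctrl.job_done())"
```

```text
the job is handed in; nothing more can be done
None
```

I handed the job in at about 63 s, but I never clearly felt the piece slide: case_c is in the bin by weak elimination (case_a and case_b read sound, and case_c's own readings were no clearer), so it may be the wrong case. case_a is fully home in the mortise with its plate flat, case_b stands on the desk, and the bystanders in view were not moved.

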